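Load the facade blocks into the indexed scanner feeder

TASK

Load every small facade block standing on the desk into the scanner feeder through its open window, one upright in each pocket of the carousel. The carousel was left between two index holes, so first pull up its spring plunger, swing the crank to the first hole and let the pin snap fully home; move on one hole in the same way to bring each next empty pocket under the window, and once more after the last block so that an empty pocket is left under the window with the pin home. Then press the window's hinged hatch down until its catch holds it shut; leave the mug, the tape roll and the grey model where they are.

Things in the scene. Friction and masses are not known exactly. Their poses are not given: they have to be found in the camera images.
- feeder: Fixed scanner feeder: square housing 290 (its x) by 280 (its y) mm with four corner posts and a clear deck, deck top 76 mm above the desk. Origin on the desk below the carousel's axis; z up. The loading window is at its -x side (towards the robot), the index holes on its +x side. Its place and yaw vary.
- hub (a point): Centre of the carousel's axis at the height of the deck's top. The hub (28 mm across) sticks up to 94 mm above the desk and carries the crank, a flat arm 24 mm wide whose top is 90 mm above the desk.
- window (a point): Centre of the loading window at the height of the deck's top, 90 mm from the axis along the feeder's -x. The window is 78 mm long along the feeder's x (radially) and 48 mm wide along its y; the deck is 8 mm thick. A fixed catch block (30 by 14 mm, top 96 mm above the desk) stands on the deck at the window's -y side, 40 to 55 mm from its centre.
- carousel (a joint): Angle of carousel, crank and plunger together, rad, anticlockwise from above. Holes at 0, 0.628, 1.257, 1.885, 2.513 (36 deg apart); at hole k pocket k lies under the window. Starts between -0.5 and -0.22, before the first hole; end stops at -0.56 and 2.57. Turns easily (0.08 N m) and stays where left when the pin is out; locked (1.5 mm of play at the pin) when it is in.
- knob (a point): Middle of the plunger's round black pull knob: upright cylinder 26 mm wide, 30 mm tall, on the crank 100 mm from the axis; it rises with the plunger and rides round with the crank, so one hand can pull and swing it. 115 mm above the desk when the pin is home. At carousel angle 0 it lies 1.0 rad clockwise (from above) of the feeder's +x.
- plunger (a joint): How far the plunger is pulled up, m: 0 = pin home in a hole, 0.009 = pin tip resting on the deck between holes, 0.018 = upper stop. A spring pulls it down with 6 N when home and 0.25 N more for each mm. The pin (8 mm, round tip) snaps into a hole (11 mm) when let go within about 3 mm of it.
- pocket0 (a point): Middle of the floor of carousel pocket 0, 20 mm above the desk. The pocket is 37 mm radially by 43 mm tangentially inside, walls 3 mm thick: the inner and outer ones only 8 mm high (room for fingers above), the two side ones 20 mm. It can be loaded only when it lies under the window, at carousel angle 0.
- pocket1 (a point): Middle of the floor of carousel pocket 1, 20 mm above the desk. The pocket is 37 mm radially by 43 mm tangentially inside, walls 3 mm thick: the inner and outer ones only 8 mm high (room for fingers above), the two side ones 20 mm. It can be loaded only when it lies under the window, at carousel angle 0.628.
- pocket2 (a point): Middle of the floor of carousel pocket 2, 20 mm above the desk. The pocket is 37 mm radially by 43 mm tangentially inside, walls 3 mm thick: the inner and outer ones only 8 mm high (room for fingers above), the two side ones 20 mm. It can be loaded only when it lies under the window, at carousel angle 1.257.
- pocket3 (a point): Middle of the floor of carousel pocket 3, 20 mm above the desk. The pocket is 37 mm radially by 43 mm tangentially inside, walls 3 mm thick: the inner and outer ones only 8 mm high (room for fingers above), the two side ones 20 mm. It can be loaded only when it lies under the window, at carousel angle 1.885.
- pocket4 (a point): Middle of the floor of carousel pocket 4, 20 mm above the desk. The pocket is 37 mm radially by 43 mm tangentially inside, walls 3 mm thick: the inner and outer ones only 8 mm high (room for fingers above), the two side ones 20 mm. It can be loaded only when it lies under the window, at carousel angle 2.513.
- hatch (a joint): Angle of the window's hinged hatch, rad: 0 = shut, 2.25 = fully open (its start, leaning back outwards past the upright). A light spring (under 3 N at the free edge) keeps it open unless the catch holds; the catch is met at about 0.2, yields to about 10 N pressed down near the free edge, and from 0.09 snaps it to 0.
- hatch_edge (a point): Middle of the hatch's free edge on its outer face. The hatch is a plate 84 mm (along the feeder's x) by 58 mm, 5 mm thick; its hinge lies along the feeder's x, 30 mm to the +y side of the window's centre and 84 mm above the desk. Shut, its outer face is flat on top, 89 mm above the desk; it swings over from the +y side.
- block1: Facade block of tan modelling foam with grooves, 30 mm (its x) by 36 mm (its y) by 32 mm tall, 35 g, origin in the middle of its underside, z up. Stands upright on the desk. In a pocket its 30 mm side lies radially. May be absent.
- block2: Facade block of tan modelling foam with grooves, 30 mm (its x) by 36 mm (its y) by 32 mm tall, 35 g, origin in the middle of its underside, z up. Stands upright on the desk. In a pocket its 30 mm side lies radially. May be absent.
- block3: Facade block of tan modelling foam with grooves, 30 mm (its x) by 36 mm (its y) by 32 mm tall, 35 g, origin in the middle of its underside, z up. Stands upright on the desk. In a pocket its 30 mm side lies radially. May be absent.
- block4: Facade block of tan modelling foam with grooves, 30 mm (its x) by 36 mm (its y) by 32 mm tall, 35 g, origin in the middle of its underside, z up. Stands upright on the desk. In a pocket its 30 mm side lies radially. May be absent.
- mug: Bystander: white mug, 76 mm across, 85 mm tall, origin at its foot.
- tape_roll: Bystander: cardboard-coloured roll lying flat, 90 mm across, 22 mm tall.
- massing_model: Bystander: grey massing model, 74 by 54 mm, 76 mm tall, origin at its foot.
There are look-alikes about, which are no part of the job. What is shaped like the block1 but pink or purple is not meant.

How it is judged (in metres and radians):
On the way, in this order (a step that is already met when the one before it is completed fails the run):
1. the plunger's pin has snapped fully home in an index hole (value of joint plunger below 0.002 m), for 0.2 s.
2. every block stands upright in a pocket of the carousel ((distance between block1 and pocket0 below 0.01 m or distance between block1 and pocket1 below 0.01 m or distance between block1 and pocket2 below 0.01 m or distance between block1 and pocket3 below 0.01 m or distance between block1 and pocket4 below 0.01 m) and (distance between block2 and pocket0 below 0.01 m or distance between block2 and pocket1 below 0.01 m or distance between block2 and pocket2 below 0.01 m or distance between block2 and pocket3 below 0.01 m or distance between block2 and pocket4 below 0.01 m) and (distance between block3 and pocket0 below 0.01 m or distance between block3 and pocket1 below 0.01 m or distance between block3 and pocket2 below 0.01 m or distance between block3 and pocket3 below 0.01 m or distance between block3 and pocket4 below 0.01 m) and (distance between block4 and pocket0 below 0.01 m or distance between block4 and pocket1 below 0.01 m or distance between block4 and pocket2 below 0.01 m or distance between block4 and pocket3 below 0.01 m or distance between block4 and pocket4 below 0.01 m) and angle between each of block1, block2, block3, block4's own z axis and vertical below 0.15 rad), for 0.2 s.
At the end, for the whole second after the job is handed in: every block present stands upright (within 0.15 rad) on the floor of a pocket (within 10 mm of its middle), at rest; no block is under the window (each over 35 mm from its centre); the pin is home (plunger below 2 mm) and the hatch is held shut (below 0.04 rad) (all of step 2 and horizontal distance between each of block1, block2, block3, block4 and window above 0.035 m and value of joint plunger below 0.002 m and value of joint hatch below 0.04 rad and linear speed of each of block1, block2, block3, block4 below 0.03 m/s); the robot touches nothing.
It fails at once if the mug, the tape roll or the grey model is pushed over 30 mm or tipped (distance of any of mug, tape_roll, massing_model from where it was at the start of the episode above 0.03 m or angle between any of mug, tape_roll, massing_model's own z axis and vertical above 0.4 rad).
Of block1, block2, block3, block4 only 3 to 4 are there at a start; the rules pass over those that are not, and their reading is None.
At some moment in a run one of block1, block2, block3, block4 may be knocked a few centimetres aside while the robot is not near it.
It also fails if it takes over 210 s, if anything falls off the work surface, if the arm or the gripper's body presses on something with over 40 N, if the wrist force passes 120 N, or if a joint passes its speed limit or range.

ROBOT

A 6-joint arm with a two-finger parallel gripper is mounted at the origin on the work surface. World frame = base frame: x ahead of the robot, y to its left, z up, the work surface at z = 0. Lengths are in mm, angles in rad, forces in N, time in s.
With the tool pointing down it reaches from about 375 to 975 mm from the base axis. Payload 3.8 kg.
Tool frame: the origin (TCP) lies on the front face of the gripper's body, between the roots of the fingers; the fingertips stand 73 mm ahead of it and the grasp point (between the pads) lies 54 mm ahead of it; z points along the fingers, y is the line along which they close (so a half turn about z gives the same grasp; the last joint's range is limited). The gripper opens to 85 mm and grips with 20 to 120 N. Pads are 22 mm wide; open, the fingers measure 114 mm over their backs; the gripper's body (76 mm by 85 mm) begins 54 mm behind the grasp point. The pads swing forward as they close: fully open they stand 13 mm farther back than shut.
Start: joints at [1.222, 0.264, 1.604, -0, 1.274, -0.037], TCP at [207.069, 642.449, 303.88] pointing down, gripper open.
Joint ranges: [-2.63, 2.63], [-0.94, 2.18], [0.31, 2.57], [-1.31, 4.45], [0, 2.66], [-2.55, 2.55]. Speed limits (rad/s): [2.57, 2.57, 3.14, 3.14, 3.14, 3.14].

INTERFACE

Orientations are given as a unit quaternion [w, x, y, z].
In Python, from station import observe, capture, finish_job gives the robot as it stands. The module is installed in compiled form; this text tells all that it offers.
- The arm moves only by the tool move_arm, never from a script. Its argument "steps" is one flat list of numbers, 6 for each row, row after row: the shift along the tool's x, y, z in m, then the turn, a rotation vector about the tool's x, y, z in degrees. In form: [dx, dy, dz, wx, wy, wz, dx, dy, dz, wx, wy, wz, ...]. A call has 1 to 5 rows; each row shifts and turns the commanded pose from where the row before left it, along the tool's axes as they then stand; what a row does not reach is not made up. A row lasts 1/10 s, in which the tool goes at most 50 mm and 8.59 degrees, less where a joint would pass 70% of its speed; a pose out of reach is approached as far as the arm can. A call with a gripper value outside its range is refused whole. "grip" is the closure, from 0 (fully open) to 1 (shut), set as the call begins (left out, the last holds). The fingers move at their own pace and stop on an object; "squeeze" is the grip in N (left out, the last holds). Time passes only in rows, so rows that do not move let the fingers close. It gives the time, the measured TCP pose, the force, the opening and the grip force at its end, in the units of the state.
- observe(): the state, without advancing time (a new reading comes with each control period).
- capture(name): name is "side" or "top"; returns a dict with "frame" (400x640x3 uint8, red, green, blue), "range_z" (400x640 float32, mm along the optical axis (not along the pixel's ray), 0 where there is no reading), "fx", "fy", "cx", "cy" (pixels), "k1" (the pictures are not rectified: a ray, as slopes to the right and down, at radius r is drawn at 1 + k1 r^2 times it, then the intrinsics apply), "rvec" (rotation vector, rad) and "tvec" (3), from world to camera coordinates, as OpenCV has them. Camera axes: x right, y down, z forward; pixel columns grow to the right and rows downward; lengths in mm; the calibration is good to about 2 mm. A picture is of the moment at which its call begins.
- finish_job(): hands the job in; it is judged then, once.
The state is a dict: "time": time; "q": joint angles; "dq": joint speeds; "joint_torque": joint torques, N m; "tool_pos": TCP position; "tcp_rot": TCP orientation; "wrist_force": force on the tool from outside, world axes, zero at the start; "torque": the same for the moment, N m; "gripper_width": finger opening in mm; "finger_force": force on a finger pad.
Only numpy, scipy, OpenCV 4.12 (cv2) and the standard library are available. Lean on these libraries where they do the work, as an engineer would, in place of code of your own. Each camera call takes 0.05 s, during which the arm holds its last target. There are 200 camera calls.

## Working session

There is one attempt and no reset: what is moved stays moved. The work goes in short steps, Python scripts to look and compute and a tool call to move; the robot and the scene stay as the last step left them, time stands still between calls to the robot, and variables do not carry over. Pictures are saved under pics/ and viewed, at most 14 in all, crops included, and the job is handed in when it is done.

Besides the shell and the picture viewer there is one more tool, called after ">>>" as name(argument=value, ...), one argument or row to a line, values as JSON. move_arm: Moves the arm, as the interface text tells. Its arguments: {"type":"object","properties":{"steps":{"type":"array","items":{"type":"number"}},"grip":{"type":"number"},"squeeze":{"type":"number"}},"required":["steps"]}

```bash
mkdir -p pics; cat > h.py <<'E'
import numpy as np, cv2
from station import observe, capture, finish_job
from scipy.spatial.transform import Rotation as R
def cloud(c):
    h,w=c["range_z"].shape
    u,v=np.meshgrid(np.arange(w),np.arange(h))
    K=np.array([[c["fx"],0,c["cx"]],[0,c["fy"],c["cy"]],[0,0,1.]])
    xd=(u-c["cx"])/c["fx"]; yd=(v-c["cy"])/c["fy"]
    x,y=xd.copy(),yd.copy()
    for _ in range(10):
        s=1+c["k1"]*(x*x+y*y); x,y=xd/s,yd/s
    z=c["range_z"]
    P=np.stack([x*z,y*z,z],-1)
    M=cv2.Rodrigues(np.array(c["rvec"],float))[0]
    W=(P-np.array(c["tvec"],float).ravel())@M
    W[z==0]=np.nan
    return W
def proj(c,p):
    M=cv2.Rodrigues(np.array(c["rvec"],float))[0]
    q=np.atleast_2d(p)@M.T+np.array(c["tvec"],float).ravel()
    x,y=q[:,0]/q[:,2],q[:,1]/q[:,2]; s=1+c["k1"]*(x*x+y*y)
    return np.c_[c["fx"]*x*s+c["cx"],c["fy"]*y*s+c["cy"]]
def save(name,img): cv2.imwrite(f"pics/{name}.png",np.ascontiguousarray(img[...,::-1]))
E
python3 - <<'E'
from h import *
t=capture("top");s=capture("side")
save("t0",t["frame"]);save("s0",s["frame"])
for c in(t,s):
    M=cv2.Rodrigues(np.array(c["rvec"],float))[0]; print(-M.T@np.array(c["tvec"]).ravel(),M[2],c["fx"],c["k1"])
print(observe())
E
```

```text
[ 475.759727     77.50661175 1296.98041295] [ 0.08790403 -0.01811648 -0.99596419] 478.95884405911534 -0.07128144617990388
[ 326.80276969 -557.67232645  804.40778097] [ 0.25805503  0.62362692 -0.73790045] 361.3793989034716 0.023100370003449697
{'time': 0.1, 'q': array([ 1.22209594e+00,  2.64685205e-01,  1.60521329e+00,  8.44206193e-06,
        1.27370334e+00, -3.68901942e-02]), 'dq': array([-0.00116833, -0.00277581, -0.00242828, -0.00109839,  0.00070319,
       -0.00045871]), 'joint_torque': array([ 8.85515219e-04, -5.16711080e+01, -3.68593204e+01, -2.68682919e-05,
        6.33650052e-03,  1.82265893e-05]), 'tool_pos': array([206.89962109, 641.98150358, 302.69443458]), 'tcp_rot': array([-1.96443288e-04,  1.55275425e-01,  9.87870707e-01, -9.85207303e-04]), 'wrist_force': array([-0.15420868, -0.6343092 , -0.13066884]), 'torque': array([ 0.00544948, -0.0227209 , -0.00438653]), 'finger_force': 0.0, 'gripper_width': 85.14382302237723}
```

View pics/t0.png

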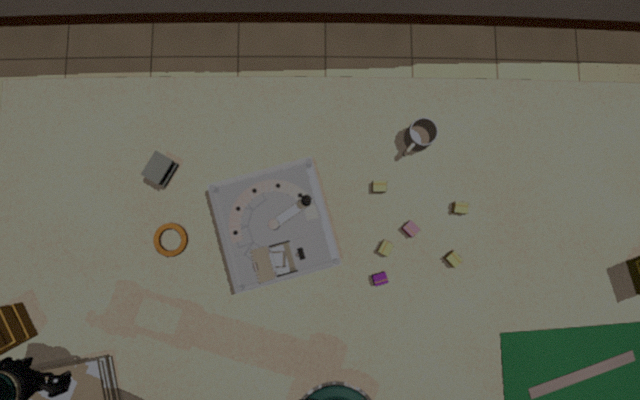

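View pics/s0.png

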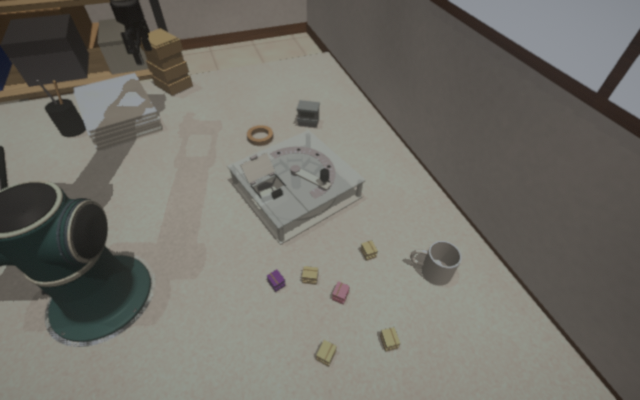

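Two views: the feeder is at about (275,225) in the top picture. The tan blocks are at (379,186), (460,208), (385,247) and (454,259). The look-alikes are pink at (411,228) and purple at (379,279). The tan ones fit the description, so I'll confirm them in a crop and measure.

```bash
python3 - <<'E'
from h import *
t=capture("top");s=capture("side")
a=cv2.resize(t["frame"][145:305,200:480],None,fx=2.8,fy=2.8,interpolation=cv2.INTER_CUBIC)
save("t1",np.clip(a.astype(float)*1.5,0,255).astype(np.uint8))
W=cloud(t);Ws=cloud(s)
np.savez("c0.npz",W=W,Ws=Ws,f=t["frame"],fs=s["frame"])
desk=W[330:345,420:480].reshape(-1,3);print("desk",np.nanmean(desk,0),np.nanstd(desk,0))
for n,(u,v) in dict(b1=(379,186),b2=(460,208),b3=(385,247),b4=(454,259),pk=(411,228),pu=(379,279)).items():
    w=W[v-14:v+15,u-14:u+15].reshape(-1,3); m=w[:,2]>22; m&=w[:,2]<45
    r=cv2.minAreaRect(w[m][:,:2].astype(np.float32)); print(n,m.sum(),w[m].mean(0).round(1),np.round(r[0],1),np.round(r[1],1),r[2])
    d=np.hypot(Ws[...,0]-w[m].mean(0)[0],Ws[...,1]-w[m].mean(0)[1]);k=(d<30)&(Ws[...,2]>27)&(Ws[...,2]<45)
    if k.sum(): 
        r=cv2.minAreaRect(Ws[k][:,:2].astype(np.float32));print("  side",k.sum(),Ws[k].mean(0).round(1),np.round(r[0],1),np.round(r[1],1),r[2])
# deck
for nm,X in(("top",W),("side",Ws)):
    m=(X[...,2]>68)&(X[...,2]<84)&(X[...,0]>400)&(X[...,0]<900)&(X[...,1]>-60)&(X[...,1]<330)
    n,l,st,ce=cv2.connectedComponentsWithStats(m.astype(np.uint8)); i=1+np.argmax(st[1:,4])
    p=X[l==i][:,:2].astype(np.float32); r=cv2.minAreaRect(p);print(nm,len(p),r)
E
```

```text
desk [ 229.63822471 -309.34979357   -1.73660909] [11.59224256 47.55511459  2.4630507 ]
b1 153 [ 637.9 -115.9   30.3] [ 637.7 -115.9] [35.1 29.7] 88.80574035644531
  side 150 [ 636.2 -121.1   31.1] [ 636.5 -120.4] [35.9 30. ] 86.91136932373047
b2 152 [ 579.7 -337.1   30.3] [ 580.  -338.1] [35.7 30.7] 80.50444793701172
  side 269 [ 577.5 -340.    31.4] [ 578.1 -339.4] [38.  30.2] 80.55735778808594
b3 161 [ 471.5 -131.    30.4] [ 471.4 -131.4] [30.3 35.9] 62.577510833740234
  side 176 [ 470.2 -134.9   31.1] [ 470.4 -134.8] [30.9 35.8] 61.67401123046875
b4 154 [ 441.1 -315.1   29.9] [ 441.4 -316.4] [35.5 31. ] 42.029624938964844
  side 279 [ 440.8 -318.1   31.2] [ 441.1 -317.8] [36.9 30. ] 42.326995849609375
pk 155 [ 522.8 -199.9   30.3] [ 522.9 -199.9] [35.5 29.7] 44.380855560302734
  side 194 [ 521.7 -203.8   31.4] [ 522.2 -203.2] [36.6 29.9] 45.322078704833984
pu 164 [ 390.1 -115.7   29.8] [ 390.1 -116.1] [30.1 36.3] 17.326807022094727
  side 183 [ 389.6 -119.6   31.2] [ 389.9 -118.6] [29.5 38.3] 15.87942123413086
top 10170 ((532.7939453125, 160.98458862304688), (290.94677734375, 281.6589050292969), 15.518916130065918)
side 5433 ((532.9581298828125, 159.76388549804688), (291.14739990234375, 284.0961608886719), 15.144938468933105)
```

View pics/t1.png

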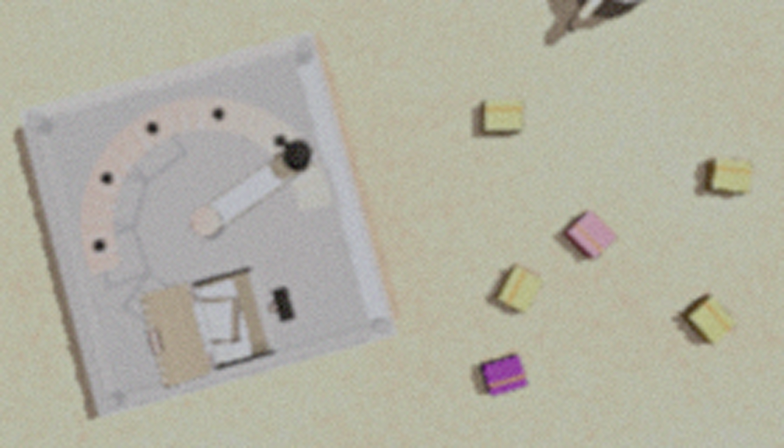

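The crop confirms four tan blocks with grooves at crop (502,117), (728,176), (519,289) and (709,319). The pink (590,234) and purple (504,375) ones are decoys. The index holes are visible at (281,141), (218,114), (152,128), (107,178) and (99,245), and the knob at (296,154).

```bash
cat >> h.py <<'E'
def ray(c,uv,z):
    K=[c["fx"],c["fy"],c["cx"],c["cy"]]
    x,y=(uv[0]-K[2])/K[0],(uv[1]-K[3])/K[1]; a,b=x,y
    for _ in range(10): s=1+c["k1"]*(a*a+b*b); a,b=x/s,y/s
    M=cv2.Rodrigues(np.array(c["rvec"],float))[0]; o=-M.T@np.array(c["tvec"],float).ravel(); d=M.T@np.array([a,b,1.])
    return o+d*(z-o[2])/d[2]
E
python3 - <<'E'
from h import *
from scipy.optimize import least_squares
t=capture("top");s=capture("side")
def blob(c,uv,r=5):
    g=c["frame"].astype(float).mean(2);u,v=int(round(uv[0])),int(round(uv[1]))
    p=g[v-r:v+r+1,u-r:u+r+1];w=np.clip(np.median(p)*0.8-p,0,None)
    yy,xx=np.mgrid[v-r:v+r+1,u-r:u+r+1];return np.array([(w*xx).sum(),(w*yy).sum()])/w.sum()
crop=[(281,141),(218,114),(152,128),(107,178),(99,245)]
H=[ray(t,blob(t,(200+a/2.8,145+b/2.8),3),76) for a,b in crop]
H=np.array(H)[:,:2];print(H.round(1))
al=-1+np.arange(5)*np.pi/5
def f(p,idx=slice(0,5)):
    return (p[:2]+100*np.c_[np.cos(al+p[2]),np.sin(al+p[2])]-H)[idx].ravel()
for idx in(slice(0,5),slice(1,5)):
    r=least_squares(f,[533,160,.267],args=(idx,));print("holes top",r.x,np.degrees(r.x[2]),r.fun.reshape(-1,2).round(1).tolist())
# side camera holes
P=np.c_[r.x[:2]+100*np.c_[np.cos(al+r.x[2]),np.sin(al+r.x[2])],np.full(5,76)]
uv=proj(s,P);print(uv.round(1).tolist())
H=np.array([ray(s,blob(s,q,4),76) for q in uv])[:,:2];print(H.round(1).tolist())
r2=least_squares(f,[533,160,.267],args=(slice(1,5),));print("holes side",r2.x,r2.fun.reshape(-1,2).round(1).tolist())
# knob top
for n,c in(("t",t),("s",s)):
    W=cloud(c);d=np.hypot(W[...,0]-r.x[0],W[...,1]-r.x[1]);
    k=(d<125)&(d>70)&(W[...,2]>118)&(W[...,2]<150)&(W[...,0]>540)
    q=W[k];print(n,k.sum(),q.mean(0),cv2.minEnclosingCircle(q[:,:2].astype(np.float32)))
    a=np.arctan2(*(q.mean(0)[:2]-r.x[:2])[::-1]);print("theta",a-r.x[2]+1, np.hypot(*(q.mean(0)[:2]-r.x[:2])))
a=cv2.resize(s["frame"][125:245,220:380],None,fx=5,fy=5,interpolation=cv2.INTER_CUBIC);save("s1",np.clip(a*1.4,0,255).astype(np.uint8))
E
```

```text
[[603.6  91.1]
 [631.3 151.4]
 [618.4 212. ]
 [572.1 253. ]
 [510.8 259.1]]
holes top [5.30941990e+02 1.61403292e+02 2.59144136e-01] 14.847865278187134 [[1.2, 2.8], [-1.0, -1.3], [-0.5, -1.3], [0.2, -0.5], [0.1, 0.3]]
holes top [5.31950621e+02 1.61455816e+02 2.71735210e-01] 15.56928068116269 [[0.1, 0.0], [-0.1, -0.1], [0.1, 0.0], [-0.1, 0.1]]
[[327.7, 181.0], [328.5, 165.9], [317.0, 154.0], [298.2, 149.0], [278.2, 152.3]]
[[603.7, 103.8], [620.7, 142.8], [617.7, 211.3], [571.6, 252.1], [510.2, 258.4]]
holes side [5.25199367e+02 1.62184516e+02 2.06646682e-01] [[3.1, 2.9], [-3.0, -4.4], [-0.3, -1.2], [0.2, 2.6]]
t 88 [588.97242439  77.52545712 136.47130204] ((589.69091796875, 77.73878479003906), 12.795489311218262)
theta -0.2457692117111263 101.46817854464825
s 99 [586.89415892  73.00972568 131.8893708 ] ((587.8394775390625, 77.65217590332031), 13.906545639038086)
theta -0.28666273135229736 104.1225398632291
```

View pics/s1.png

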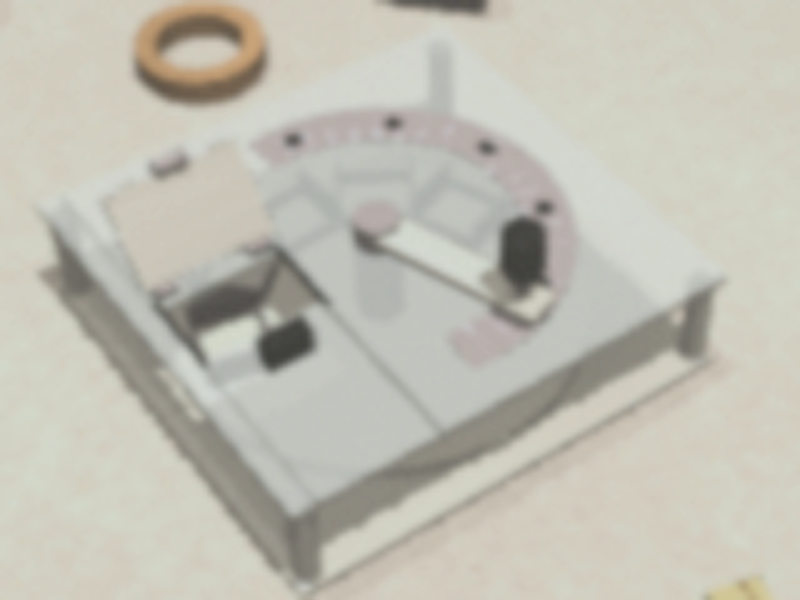

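```bash
cat >> h.py <<'E'
AX=np.array([531.7,161.0]); YAW=.2717
def feed(x,y):  # feeder -> world xy
    c,s=np.cos(YAW),np.sin(YAW); return AX+np.array([c*x-s*y,s*x+c*y])
def Rd(h): # tool down with tool y heading h (rad)
    y=np.array([np.cos(h),np.sin(h),0]);z=np.array([0,0,-1.]);return R.from_matrix(np.c_[np.cross(y,z),y,z])
def pose():
    o=observe();q=o["tcp_rot"];return np.array(o["tool_pos"]),R.from_quat([q[1],q[2],q[3],q[0]]),o
def plan(*legs):
    """legs: (xyz, heading_deg or None, rows); prints rows in m/deg from measured pose"""
    p,r,o=pose(); p0=p
    print("now",p.round(1),"y-head",np.degrees(np.arctan2(*r.as_matrix()[:2,1][::-1])).round(1),"F",np.round(o["wrist_force"],1),"w",round(o["gripper_width"],1),"t",o["time"],"q6",round(o["q"][5],2))
    out=[]
    for xyz,h,n in legs:
        xyz=np.array(xyz,float)
        if h is None: rt=r
        else:
            c=[Rd(np.radians(h)),Rd(np.radians(h+180))]; rt=min(c,key=lambda k:(r.inv()*k).magnitude())
        w=(r.inv()*rt).as_rotvec()/n
        for i in range(n):
            d=r.inv().apply((xyz-p)/ (n-i))
            d=np.round(d/1000,4);wr=np.round(np.degrees(w),2); out.append(np.r_[d,wr])
            p=p+r.apply(d*1000); r=r*R.from_rotvec(np.radians(wr))
    for i in range(0,len(out),5): print("["+",".join("%g"%v for row in out[i:i+5] for v in row)+"]")
E
python3 -c "
from h import *
plan(((588.3,77.7,265),34.3,17),((588.3,77.7,180),None,3))"
```

```text
now [207.  642.3 303.4] y-head 72.1 F [-0.1  0.7  0.4] w 85.6 t 0.3 q6 -0.04
[-0.0315,-0.0247,0.0023,-0,0,2.23,-0.0325,-0.0235,0.0023,-0,0,2.23,-0.0334,-0.0222,0.0023,-0,0,2.23,-0.0342,-0.0209,0.0023,-0,0,2.23,-0.035,-0.0195,0.0023,-0,0,2.23]
[-0.0357,-0.0182,0.0023,-0,0,2.23,-0.0364,-0.0168,0.0023,-0,0,2.23,-0.037,-0.0153,0.0023,-0,0,2.23,-0.0376,-0.0139,0.0023,-0,0,2.23,-0.0381,-0.0124,0.0023,-0,0,2.23]
[-0.0386,-0.0109,0.0022,-0,0,2.23,-0.0389,-0.0094,0.0023,-0,0,2.23,-0.0393,-0.0079,0.0022,-0,0,2.23,-0.0396,-0.0063,0.0023,-0,0,2.23,-0.0398,-0.0048,0.0022,-0,0,2.23]
[-0.0399,-0.0032,0.0023,-0,0,2.23,-0.04,-0.0017,0.0022,-0,0,2.23,0,0,0.0283,0,0,0,0,0,0.0284,0,0,0,0,0,0.0283,0,0,0]
```

>>> move_arm(
  steps=[-0.0315,-0.0247,0.0023,0,0,2.23,-0.0325,-0.0235,0.0023,0,0,2.23,-0.0334,-0.0222,0.0023,0,0,2.23,-0.0342,-0.0209,0.0023,0,0,2.23,-0.035,-0.0195,0.0023,0,0,2.23],
  grip=0,
  squeeze=60,
)

```text
time: 0.8
tool_pos: [319.9, 475.0, 292.3]
tcp_rot: [0.0, 0.251, 0.968, 0.0]
wrist_force: [0.5, 0.8, 1.1]
gripper_width: 85.0
finger_force: 0.0
```

>>> move_arm(
  steps=[-0.0357,-0.0182,0.0023,0,0,2.23,-0.0364,-0.0168,0.0023,0,0,2.23,-0.037,-0.0153,0.0023,0,0,2.23,-0.0376,-0.0139,0.0023,0,0,2.23,-0.0381,-0.0124,0.0023,0,0,2.23],
)

```text
time: 1.3
tool_pos: [432.0, 308.9, 281.0]
tcp_rot: [0.0, 0.344, 0.939, 0.0]
wrist_force: [0.7, -0.2, -0.4]
gripper_width: 85.4
finger_force: 0.0
```

>>> move_arm(
  steps=[-0.0386,-0.0109,0.0022,0,0,2.23,-0.0389,-0.0094,0.0023,0,0,2.23,-0.0393,-0.0079,0.0022,0,0,2.23,-0.0396,-0.0063,0.0023,0,0,2.23,-0.0398,-0.0048,0.0022,0,0,2.23],
)

```text
time: 1.8
tool_pos: [544.2, 142.8, 269.8]
tcp_rot: [0.0, 0.434, 0.901, 0.0]
wrist_force: [0.7, -0.0, -0.4]
gripper_width: 85.1
finger_force: 0.0
```

>>> move_arm(
  steps=[-0.0399,-0.0032,0.0023,0,0,2.23,-0.04,-0.0017,0.0022,0,0,2.23,0,0,0,0,0,0,0,0,0,0,0,0],
)

```text
time: 2.2
tool_pos: [588.5, 77.2, 264.9]
tcp_rot: [-0.0, 0.469, 0.883, -0.0]
wrist_force: [-0.2, -0.5, -0.6]
gripper_width: 85.1
finger_force: 0.0
```

```bash
python3 -c "
from h import *
plan(((588.3,77.7,178),34.3,4))"
```

```text
now [588.5  77.2 264.9] y-head 34.1 F [-0.2 -0.5 -0.6] w 85.1 t 2.2 q6 -0.51
[0.0001,0,0.0217,-0.01,-0.01,-0.05,0.0001,0,0.0217,-0.01,-0.01,-0.05,0.0001,0.0001,0.0217,-0.01,-0.01,-0.05,0.0001,0,0.0218,-0.01,-0.01,-0.05]
```

>>> move_arm(
  steps=[0,0,0.022,0,0,0,0,0,0.022,0,0,0,0,0,0.022,0,0,0,0,0,0.022,0,0,0],
)

```text
time: 2.6
tool_pos: [587.5, 79.6, 176.7]
tcp_rot: [-0.0, 0.467, 0.884, 0.0]
wrist_force: [-0.2, 0.1, -0.6]
gripper_width: 85.6
finger_force: 0.0
```

>>> move_arm(
  steps=[0,0,0,0,0,0,0,0,0,0,0,0,0,0,0,0,0,0,0,0,0,0,0,0,0,0,0,0,0,0],
  grip=1,
  squeeze=60,
)

```text
time: 3.1
tool_pos: [589.2, 78.2, 179.1]
tcp_rot: [0.001, 0.468, 0.884, 0.001]
wrist_force: [-1.0, 0.6, 4.8]
gripper_width: 24.7
finger_force: 58.9
```

>>> move_arm(
  steps=[0,0,0,0,0,0,0,0,-0.002,0,0,0,0,0,-0.002,0,0,0,0,0,0,0,0,0],
)

```text
time: 3.5
tool_pos: [588.4, 77.7, 180.2]
tcp_rot: [0.0, 0.468, 0.884, -0.0]
wrist_force: [3.7, -0.5, -9.0]
gripper_width: 24.4
finger_force: 59.2
```

```bash
python3 - <<'E'
from h import *
p,r,o=pose();t=capture("top")
W=cloud(t);d=np.hypot(W[...,0]-AX[0],W[...,1]-AX[1]);
print(p,o["wrist_force"],o["gripper_width"],o["finger_force"])
v=p[:2]-AX;print(np.hypot(*v),np.arctan2(v[1],v[0])-YAW+1)
a0=np.arctan2(v[1],v[0]); n=6; tgt=YAW-1
legs=[((*(AX+100*np.array([np.cos(a),np.sin(a)])),p[2]),np.degrees(a)+90,1) for a in np.linspace(a0,tgt,n+1)[1:]]
plan(*legs)
E
```

```text
[588.38511166  77.73946999 180.2180188 ] [ 3.73554624 -0.50970498 -9.04843612] 24.379530866163535 59.24967169761658
100.724960871297 -0.2447618060298522
now [588.3  77.7 180.1] y-head 34.2 F [ 3.6 -0.1 -9.7] w 24.4 t 3.55 q6 -0.51
[0.0008,0.0041,-0.0001,-0.01,-0,-2.4,0.0001,0.0041,-0,-0,-0,-2.34,0.0001,0.0041,-0,-0,-0,-2.33,0.0001,0.0041,-0,-0,-0,-2.34,0,0.004,-0,-0,-0,-2.34]
[0.0001,0.0041,-0,-0,-0,-2.34]
```

>>> move_arm(
  steps=[0.0005,0.0041,0,0,0,-2.4,0.0001,0.0041,0,0,0,-2.34,0.0001,0.0041,0,0,0,-2.34,0.0001,0.0041,0,0,0,-2.34,0.0001,0.0041,0,0,0,-2.34],
)

```text
time: 4.05
tool_pos: [604.1, 91.1, 180.2]
tcp_rot: [0.0, 0.374, 0.927, -0.0]
wrist_force: [4.5, -1.2, -8.5]
gripper_width: 24.2
finger_force: 59.3
```

>>> move_arm(
  steps=[0.0001,0.0041,0,0,0,-2.34,0,0,0,0,0,0,0,0,0,0,0,0],
)

```text
time: 4.35
tool_pos: [607.0, 94.3, 180.2]
tcp_rot: [0.0, 0.356, 0.935, -0.0]
wrist_force: [5.3, -1.4, -9.8]
gripper_width: 24.4
finger_force: 59.4
```

```bash
cat >> h.py <<'E'
def th():
    p,r,o=pose();v=p[:2]-AX;print("r",np.hypot(*v).round(1),"theta",(np.arctan2(v[1],v[0])-YAW+1).round(4),"z",p[2].round(1),"F",np.round(o["wrist_force"],1),"w",round(o["gripper_width"],1))
E
python3 -c "
from h import *
th();plan(((*feed(100*np.cos(1),-100*np.sin(1)),168),None,5))"
```

```text
r 100.6 theta 0.0029 z 180.2 F [ 5.3 -1.4 -9.8] w 24.4
now [607.   94.3 180.2] y-head 48.3 F [ 5.3 -1.4 -9.8] w 24.4 t 4.35 q6 -0.73
[0.0001,-0.0001,0.0024,0,0,0,0.0001,-0,0.0025,0,0,0,0.0001,-0.0001,0.0024,0,0,0,0.0001,-0,0.0025,0,0,0,0.0002,-0.0001,0.0024,0,0,0]
```

>>> move_arm(
  steps=[0,0,0.003,0,0,0,0,0,0.003,0,0,0,0,0,0.003,0,0,0,0,0,0.002,0,0,0,0,0,0,0,0,0],
)

```text
time: 4.85
tool_pos: [607.2, 94.5, 171.0]
tcp_rot: [0.001, 0.356, 0.935, 0.0]
wrist_force: [3.6, -2.5, -0.6]
gripper_width: 24.6
finger_force: 60.5
```

```bash
python3 -c "
from h import *
th()"
```

```text
r 100.6 theta 0.0059 z 171.0 F [ 3.6 -2.5 -0.6] w 24.6
```

>>> move_arm(
  steps=[0,0,0,0,0,0,0,0,0,0,0,0,0,0,0,0,0,0,0,0,0,0,0,0,0,0,0,0,0,0],
  grip=0,
)

```text
time: 5.35
tool_pos: [606.3, 94.7, 170.2]
tcp_rot: [-0.0, 0.356, 0.935, -0.0]
wrist_force: [-0.4, 0.4, 0.5]
gripper_width: 85.5
finger_force: 0.0
```

>>> move_arm(
  steps=[0,0,-0.03,0,0,0,0,0,-0.03,0,0,0,0,0,-0.03,0,0,0,0,0,0,0,0,0],
)

```text
time: 5.75
tool_pos: [609.3, 94.9, 266.1]
tcp_rot: [0.004, 0.356, 0.935, 0.002]
wrist_force: [0.0, 0.8, 0.4]
gripper_width: 85.3
finger_force: 0.0
```

```bash
cat >> h.py <<'E'
def knob():
    s=capture("side");W=cloud(s);d=np.hypot(W[...,0]-AX[0],W[...,1]-AX[1])
    k=(d<118)&(d>80)&(W[...,2]>105)&(W[...,2]<150)&(s["frame"].max(2)<90)
    q=W[k];top=q[q[:,2]>np.percentile(q[:,2],98)-6]
    print("knob",k.sum(),"ztop",np.percentile(q[:,2],[50,90,97]).round(1),"top",top.mean(0).round(1))
    return s,W
E
python3 -c "
from h import *
th();s,W=knob()
a=cv2.resize(s['frame'][125:245,220:380],None,fx=5,fy=5,interpolation=cv2.INTER_CUBIC);save('s2',np.clip(a*1.4,0,255).astype(np.uint8))
"
```

```text
r 101.9 theta 0.0231 z 266.1 F [0.  0.8 0.4] w 85.3
knob 98 ztop [125.4 129.7 130.4] top [605.2  91.8 128.2]
```

View pics/s2.png

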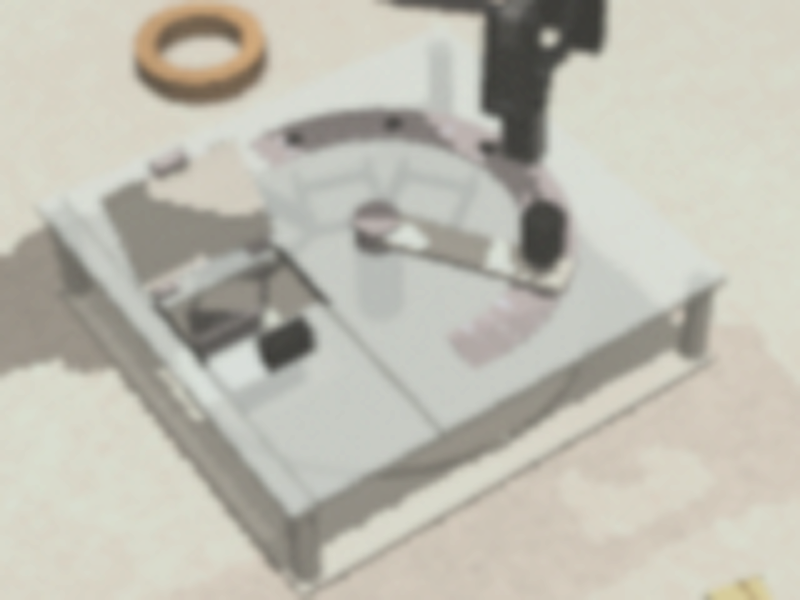

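Pin looks home: the knob top is at 130 mm, down from about 139, and the knob sits lower on the crank at crop (543,232). Next is block 1.

```bash
cat >> h.py <<'E'
def meas(xy,rad=32):
    res=[]
    for n in("top","side"):
        W=cloud(capture(n));d=np.hypot(W[...,0]-xy[0],W[...,1]-xy[1]);k=(d<rad)&(W[...,2]>28)&(W[...,2]<40)
        if k.sum()<60: print(n,"few",k.sum());continue
        (c,s,a)=cv2.minAreaRect(W[k][:,:2].astype(np.float32)); a=a if s[0]<s[1] else a+90
        res.append((*c,(a+90)%180-90)); print(n,k.sum(),np.round(c,1),np.round(s,1),round(res[-1][2],1))
    return np.mean(res,0)
E
python3 -c "
from h import *
m=meas((637,-118));print(m)
plan(((620,0,240),48.3,2),((m[0],m[1],150),m[2],8),((m[0],m[1],85),m[2],3))"
```

```text
top 121 [ 638.2 -116.7] [33.2 27.4] -0.4
side 147 [ 636.8 -120.2] [36.9 31. ] -0.2
[ 6.37515991e+02 -1.18487942e+02 -2.94883728e-01]
now [606.1  94.6 259.7] y-head 48.3 F [-1.   0.3 -1. ] w 85.2 t 5.9 q6 -0.73
[-0.0366,-0.0307,0.0099,-0.01,-0.01,0.01,-0.0366,-0.0307,0.0098,-0.01,-0.01,0.01,-0.0115,-0.0096,0.0113,-0,-0,6.08,-0.0124,-0.0083,0.0112,-0,-0,6.08,-0.0133,-0.007,0.0113,-0,-0,6.08]
[-0.0139,-0.0055,0.0112,-0,-0,6.08,-0.0144,-0.004,0.0113,-0,-0,6.08,-0.0148,-0.0025,0.0112,-0,-0,6.08,-0.015,-0.0009,0.0113,-0,-0,6.08,-0.0149,0.0007,0.0112,-0,-0,6.08]
[-0,0,0.0217,-0,0,-0.01,-0,0,0.0217,-0,0,-0.01,-0,0,0.0216,-0,0,-0.01]
```

>>> move_arm(
  steps=[-0.0366,-0.0307,0.0099,0,0,0,-0.0366,-0.0307,0.0098,0,0,0,-0.0115,-0.0096,0.0113,0,0,6.08,-0.0124,-0.0083,0.0112,0,0,6.08,-0.0133,-0.007,0.0113,0,0,6.08],
)

```text
time: 6.4
tool_pos: [625.6, -45.3, 203.8]
tcp_rot: [-0.002, 0.502, 0.865, -0.001]
wrist_force: [0.0, -0.7, 0.4]
gripper_width: 85.7
finger_force: 0.0
```

>>> move_arm(
  steps=[-0.0139,-0.0055,0.0112,0,0,6.08,-0.0144,-0.004,0.0113,0,0,6.08,-0.0148,-0.0025,0.0112,0,0,6.08,-0.015,-0.0009,0.0113,0,0,6.08,-0.0149,0.0007,0.0112,0,0,6.08],
)

```text
time: 6.9
tool_pos: [636.4, -118.7, 147.5]
tcp_rot: [-0.002, 0.711, 0.704, -0.001]
wrist_force: [0.2, 0.3, 0.6]
gripper_width: 85.1
finger_force: 0.0
```

>>> move_arm(
  steps=[0,0,0.022,0,0,0,0,0,0.022,0,0,0,0,0,0.021,0,0,0,0,0,0,0,0,0],
)

```text
time: 7.3
tool_pos: [633.5, -117.6, 79.6]
tcp_rot: [-0.005, 0.709, 0.705, -0.003]
wrist_force: [-0.8, -0.7, -0.7]
gripper_width: 85.3
finger_force: 0.0
```

```bash
python3 -c "
from h import *
plan(((637.5,-118.5,85),-.5,1))"
```

```text
now [ 633.5 -117.6   79.6] y-head -0.3 F [-0.8 -0.7 -0.7] w 85.3 t 7.3 q6 -0.22
[-0.0009,0.0039,-0.0054,-0.62,-0.14,0.18]
```

>>> move_arm(
  steps=[0,0,0,0,0,0,0,0,0,0,0,0],
)

```text
time: 7.5
tool_pos: [638.4, -118.5, 86.1]
tcp_rot: [0.0, 0.709, 0.705, 0.0]
wrist_force: [-0.4, -0.8, -0.4]
gripper_width: 85.2
finger_force: 0.0
```

```bash
python3 -c "
from h import *
plan(((637.5,-118.5,85),-.5,1))"
```

```text
now [ 638.4 -118.5   86.1] y-head -0.3 F [-0.4 -0.8 -0.4] w 85.2 t 7.5 q6 -0.22
[-0,-0.0009,0.0011,0.05,0.01,0.19]
```

>>> move_arm(
  steps=[0,-0.001,0.001,0,0,0,0,0,0,0,0,0,0,0,0,0,0,0,0,0,0,0,0,0,0,0,0,0,0,0],
  grip=1,
  squeeze=35,
)

```text
time: 8.0
tool_pos: [637.4, -118.5, 85.2]
tcp_rot: [0.001, 0.709, 0.705, 0.0]
wrist_force: [-0.1, 0.8, 3.1]
gripper_width: 29.1
finger_force: 35.6
```

>>> move_arm(
  steps=[0,0,0,0,0,0,0,0,-0.02,0,0,0,0,0,-0.03,0,0,0,0,0,-0.04,0,0,0,0,0,-0.03,0,0,0],
)

```text
time: 8.5
tool_pos: [637.1, -118.5, 206.1]
tcp_rot: [0.0, 0.709, 0.705, 0.0]
wrist_force: [0.2, -0.7, -0.2]
gripper_width: 29.4
finger_force: 35.3
```

```bash
python3 -c "
from h import *
w=feed(-90,0);print(w)
plan(((*w,195),np.degrees(YAW),9))
s=capture('side');u=proj(s,(637,-118,100))[0].astype(int);a=s['frame'][max(u[1]-60,0):u[1]+60,u[0]-80:u[0]+80];save('s3',cv2.resize(a,None,fx=4,fy=4))"
```

```text
[445.00155456 136.84674851]
now [ 637.1 -118.5  206.1] y-head -0.3 F [ 0.2 -0.7 -0.2] w 29.4 t 8.5 q6 -0.22
[0.0283,-0.0215,0.0012,0,0,-1.76,0.0289,-0.0206,0.0012,0,0,-1.76,0.0295,-0.0197,0.0012,0,0,-1.76,0.0301,-0.0188,0.0012,0,0,-1.76,0.0307,-0.0179,0.0012,0,0,-1.76]
[0.0312,-0.0169,0.0012,0,0,-1.76,0.0317,-0.016,0.0013,0,0,-1.76,0.0322,-0.015,0.0012,0,0,-1.76,0.0326,-0.014,0.0013,0,0,-1.76]
```

View pics/s3.png

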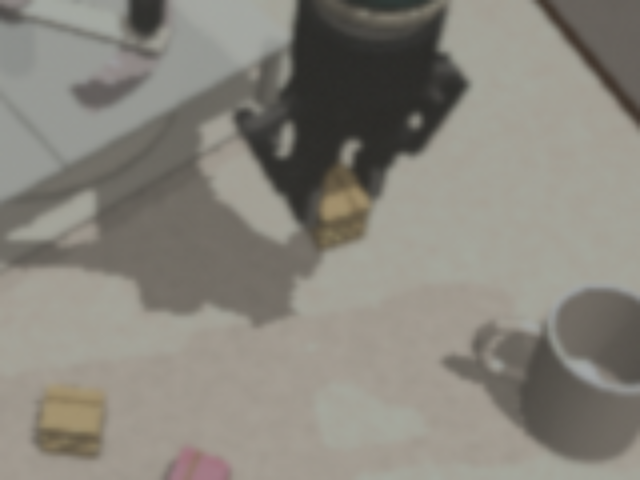

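>>> move_arm(
  steps=[0.0283,-0.0215,0.0012,0,0,-1.76,0.0289,-0.0206,0.0012,0,0,-1.76,0.0295,-0.0197,0.0012,0,0,-1.76,0.0301,-0.0188,0.0012,0,0,-1.76,0.0307,-0.0179,0.0012,0,0,-1.76],
)

```text
time: 9.05
tool_pos: [528.9, 24.4, 197.9]
tcp_rot: [-0.0, 0.653, 0.758, -0.0]
wrist_force: [0.3, 0.4, -0.7]
gripper_width: 29.3
finger_force: 35.3
```

>>> move_arm(
  steps=[0.0312,-0.0169,0.0012,0,0,-1.76,0.0317,-0.016,0.0013,0,0,-1.76,0.0322,-0.015,0.0012,0,0,-1.76,0.0326,-0.014,0.0013,0,0,-1.76],
)

```text
time: 9.45
tool_pos: [443.5, 137.7, 193.0]
tcp_rot: [-0.0, 0.605, 0.796, -0.0]
wrist_force: [-0.1, 1.3, -0.1]
gripper_width: 29.3
finger_force: 35.3
```

>>> move_arm(
  steps=[0,0,0,0,0,0,0,0,0,0,0,0,0,0,0,0,0,0,0,0,0,0,0,0],
)

```text
time: 9.85
tool_pos: [445.6, 136.2, 193.6]
tcp_rot: [0.0, 0.606, 0.796, 0.0]
wrist_force: [0.2, -0.4, -0.1]
gripper_width: 29.1
finger_force: 35.3
```

```bash
cat >> h.py <<'E'
def held(name):
    "tan block in the gripper: in side and top pictures, offset along feeder axes from TCP"
    p,r,o=pose()
    for n in("side","top"):
        c=capture(n);W=cloud(c);f=c["frame"].astype(int)
        k=(np.hypot(W[...,0]-p[0],W[...,1]-p[1])<45)&(W[...,2]>p[2]-88)&(W[...,2]<p[2]-45)&(f[...,0]-f[...,2]>25)
        if k.sum()<8: print(n,"few",k.sum());continue
        q=W[k]-p; l=r.inv().apply(q); print(n,k.sum(),"tool-frame min/max",np.percentile(l,2,0).round(1),np.percentile(l,98,0).round(1))
        if n=="side": s=c
    u=proj(s,p-[0,0,60])[0].astype(int);a=s['frame'][max(u[1]-60,0):u[1]+60,max(u[0]-80,0):u[0]+80];save(name,cv2.resize(a,None,fx=5,fy=5,interpolation=cv2.INTER_CUBIC))
E
python3 -c "
from h import *
held('s4')
w=feed(-90,0);plan(((*w,125),np.degrees(YAW),3),((*w,107.5),None,3))"
```

```text
side 155 tool-frame min/max [-20.9 -14.8  51.9] [10.7 13.  80.4]
top few 0
now [445.5 136.2 193.5] y-head 15.4 F [-0.2 -0.2 -1.5] w 29.6 t 9.95 q6 -0.03
[0.0003,-0.0001,0.0228,0,0,-0.04,0.0002,-0.0001,0.0228,0,0,-0.04,0.0003,-0.0001,0.0229,0,0,-0.04,-0,0,0.0058,0,0,0,-0,0,0.0058,0,0,0]
[-0,0,0.0059,0,0,0]
```

View pics/s4.png

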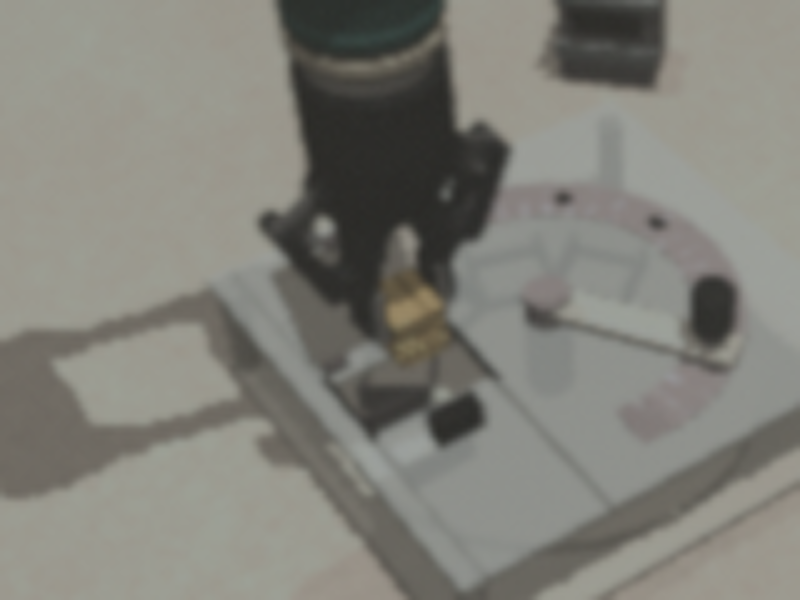

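Block 1 is held upright at (415,320), above the open window. The knob is home at the first hole. Descending now.

>>> move_arm(
  steps=[0.001,0,0.0228,0,0,0,0.0005,0,0.0228,0,0,0,0,0,0.0228,0,0,0,0,0,0,0,0,0,0,0,0,0,0,0],
)

```text
time: 10.45
tool_pos: [444.5, 137.9, 125.0]
tcp_rot: [-0.0, 0.605, 0.796, -0.001]
wrist_force: [-0.2, -0.1, 0.4]
gripper_width: 29.4
finger_force: 35.3
```

>>> move_arm(
  steps=[0,0,0.006,0,0,0,0,0,0.006,0,0,0,0,0,0.005,0,0,0,0,0,0,0,0,0,0,0,0,0,0,0],
)

```text
time: 10.95
tool_pos: [444.3, 138.3, 108.0]
tcp_rot: [-0.0, 0.605, 0.796, -0.0]
wrist_force: [-0.4, 0.2, -0.4]
gripper_width: 29.4
finger_force: 35.3
```

```bash
python3 -c "
from h import *
w=feed(-90,0);plan(((*w,107),np.degrees(YAW),1))"
```

```text
now [444.3 138.3 108. ] y-head 15.5 F [-0.4  0.2 -0.4] w 29.4 t 10.95 q6 -0.02
[-0.0016,0.0002,0.001,-0.01,-0,-0.04]
```

>>> move_arm(
  steps=[0,0,0.001,0,0,0,0,0,0.001,0,0,0,0,0,0,0,0,0],
)

```text
time: 11.25
tool_pos: [444.4, 138.4, 106.1]
tcp_rot: [0.0, 0.605, 0.796, -0.0]
wrist_force: [-0.2, -0.2, -0.4]
gripper_width: 29.2
finger_force: 35.3
```

>>> move_arm(
  steps=[0,0,0,0,0,0,0,0,0,0,0,0,0,0,0,0,0,0,0,0,0,0,0,0],
  grip=0.5,
)

```text
time: 11.65
tool_pos: [444.3, 138.3, 106.7]
tcp_rot: [-0.0, 0.605, 0.796, -0.0]
wrist_force: [-3.0, -1.5, 6.5]
gripper_width: 42.5
finger_force: 6.2
```

>>> move_arm(
  steps=[0,0,-0.01,0,0,0,0,0,-0.02,0,0,0,0,0,-0.03,0,0,0,0,0,-0.035,0,0,0,0,0,0,0,0,0],
)

```text
time: 12.15
tool_pos: [448.1, 139.2, 207.1]
tcp_rot: [0.003, 0.605, 0.796, 0.004]
wrist_force: [0.3, -0.0, 0.5]
gripper_width: 42.8
finger_force: 0.0
```

```bash
cat >> h.py <<'E'
def inpocket(name=None):
    c=capture("top");W=cloud(c);w=feed(-90,0);f=c["frame"].astype(int)
    d=W[...,:2]-w; cs=np.array([[np.cos(YAW),np.sin(YAW)],[-np.sin(YAW),np.cos(YAW)]]); l=d@cs.T
    k=(abs(l[...,0])<36)&(abs(l[...,1])<30)&(W[...,2]>44)&(W[...,2]<60)
    if k.sum()>5: print("blk",k.sum(),np.percentile(l[k],3,0).round(1),np.percentile(l[k],97,0).round(1),"z",np.median(W[k][:,2]).round(1))
    else: print("few",k.sum())
def goknob(k,z=167,hov=260,rows=8):
    a=YAW-1+k*np.pi/5; q=AX+100.5*np.array([np.cos(a),np.sin(a)]); return q,np.degrees(a)+90
E
python3 -c "
from h import *
inpocket()
s=capture('side');save('s5',cv2.resize(s['frame'][145:225,235:345],None,fx=7,fy=7,interpolation=cv2.INTER_CUBIC))
q,h=goknob(0);plan(((*q,255),h,6),((*q,167),h,4))"
```

```text
few 0
now [445.4 138.6 202.8] y-head 15.5 F [-0.4 -0.4 -0.4] w 42.8 t 12.25 q6 -0.02
[-0.0143,0.024,-0.0086,0.03,0.01,-5.46,-0.0166,0.0225,-0.0086,0.03,0.01,-5.46,-0.0186,0.0208,-0.0087,0.03,0.01,-5.46,-0.0205,0.0189,-0.0087,0.03,0.01,-5.46,-0.0222,0.0169,-0.0086,0.03,0.01,-5.46]
[-0.0237,0.0146,-0.0087,0.03,0.01,-5.46,0,0,0.022,0.01,0,0,0,0,0.022,0.01,0,0,0,0,0.022,0.01,0,0,0,0,0.022,0.01,0,0]
```

View pics/s5.png

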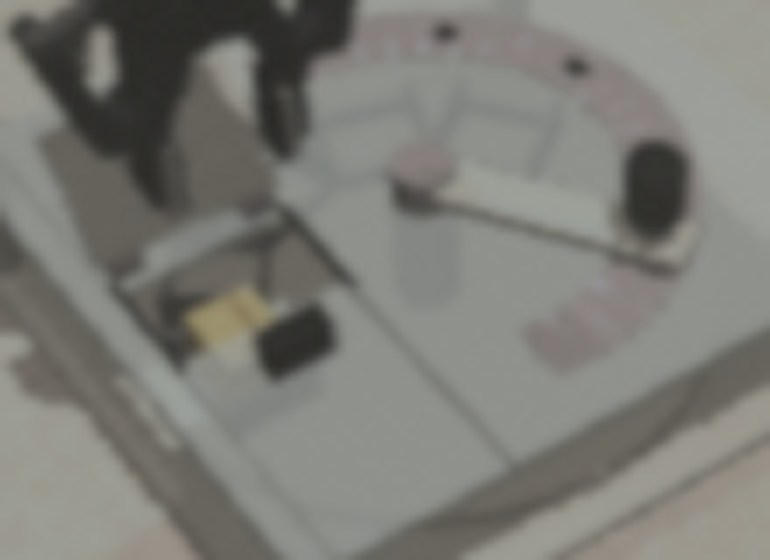

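Block 1 sits in the pocket at (230,315). Going to the knob and checking the block once the arm is clear.

>>> move_arm(
  steps=[-0.0143,0.024,-0.0086,0,0,-5.46,-0.0166,0.0225,-0.0086,0,0,-5.46,-0.0186,0.0208,-0.0087,0,0,-5.46,-0.0205,0.0189,-0.0087,0,0,-5.46,-0.0222,0.0169,-0.0086,0,0,-5.46],
  grip=0,
)

```text
time: 12.75
tool_pos: [579.1, 100.8, 242.7]
tcp_rot: [-0.001, 0.398, 0.917, -0.001]
wrist_force: [-0.1, 0.6, -0.0]
gripper_width: 85.5
finger_force: 0.0
```

>>> move_arm(
  steps=[-0.0237,0.0146,-0.0087,0,0,-5.46,0,0,0,0,0,0,0,0,0,0,0,0,0,0,0,0,0,0],
)

```text
time: 13.15
tool_pos: [604.3, 94.0, 251.2]
tcp_rot: [-0.002, 0.356, 0.934, -0.001]
wrist_force: [-1.5, 0.1, -0.5]
gripper_width: 85.5
finger_force: 0.0
```

```bash
python3 -c "
from h import *
inpocket()
q,h=goknob(0);plan(((*q,167),h,4))"
```

```text
blk 18 [ 11.2 -17.2] [15.8  5.2] z 50.8
now [604.2  94.  251.5] y-head 48.3 F [-0.1 -0.1 -0.4] w 85.5 t 13.2 q6 -0.73
[-0.0005,0.0005,0.0211,-0.03,-0.03,-0,-0.0005,0.0005,0.0211,-0.03,-0.03,-0,-0.0005,0.0004,0.0211,-0.03,-0.03,-0,-0.0004,0.0004,0.0212,-0.03,-0.03,-0]
```

>>> move_arm(
  steps=[-0.001,0.0005,0.0211,0,0,0,-0.0005,0.0005,0.0211,0,0,0,0,0.0004,0.0211,0,0,0,0,0,0.0211,0,0,0,0,0,0,0,0,0],
)

```text
time: 13.7
tool_pos: [604.2, 94.0, 164.5]
tcp_rot: [-0.004, 0.356, 0.935, -0.002]
wrist_force: [-0.3, -0.6, -0.1]
gripper_width: 85.5
finger_force: 0.0
```

>>> move_arm(
  steps=[0,0,0,0,0,0,0,0,0,0,0,0,0,0,0,0,0,0,0,0,0,0,0,0,0,0,0,0,0,0],
  grip=1,
  squeeze=60,
)

```text
time: 14.2
tool_pos: [608.6, 94.0, 170.1]
tcp_rot: [0.001, 0.356, 0.935, 0.0]
wrist_force: [-0.3, 0.9, 5.1]
gripper_width: 24.2
finger_force: 58.7
```

>>> move_arm(
  steps=[0,0,0,0,0,0,0,0,-0.005,0,0,0,0,0,-0.005,0,0,0,0,0,-0.004,0,0,0,0,0,0,0,0,0],
)

```text
time: 14.7
tool_pos: [608.0, 93.6, 182.2]
tcp_rot: [0.0, 0.356, 0.934, -0.0]
wrist_force: [5.2, -1.5, -9.9]
gripper_width: 24.5
finger_force: 59.3
```

```bash
python3 -c "
from h import *
th()"
```

```text
r 101.9 theta 0.0049 z 182.2 F [ 5.2 -1.5 -9.9] w 24.5
```

>>> move_arm(
  steps=[0.0006,0.0106,-0.0005,0,0,-6,0.0006,0.0106,0,0,0,-6,0.0006,0.0106,0,0,0,-6,0.0006,0.0106,0,0,0,-6,0.0006,0.0106,0,0,0,-6],
)

```text
time: 15.2
tool_pos: [631.7, 141.2, 182.1]
tcp_rot: [-0.0, 0.1, 0.995, 0.0]
wrist_force: [5.9, 0.1, -9.8]
gripper_width: 24.5
finger_force: 59.5
```

>>> move_arm(
  steps=[0.0006,0.0106,0,0,0,-6,0,0,0,0,0,0,0,0,0,0,0,0],
)

```text
time: 15.5
tool_pos: [633.1, 152.1, 182.1]
tcp_rot: [0.0, 0.049, 0.999, 0.0]
wrist_force: [6.9, 1.1, -8.7]
gripper_width: 24.4
finger_force: 59.6
```

```bash
python3 -c "
from h import *
th();q,h=goknob(1);plan(((*q,182),h,1))"
```

```text
r 101.8 theta 0.6404 z 182.1 F [ 6.9  1.1 -8.7] w 24.4
now [633.1 152.1 182.1] y-head 84.3 F [ 6.9  1.1 -8.7] w 24.4 t 15.5 q6 -1.27
[0.0013,-0.0012,0.0001,0.03,0.02,0.05]
```

>>> move_arm(
  steps=[0.0005,-0.0009,0,0,0,0,0,0,0.003,0,0,0,0,0,0.004,0,0,0,0,0,0.004,0,0,0,0,0,0.002,0,0,0],
)

```text
time: 16.0
tool_pos: [633.1, 151.3, 170.1]
tcp_rot: [0.001, 0.05, 0.999, 0.001]
wrist_force: [2.6, 1.6, 1.7]
gripper_width: 24.5
finger_force: 60.8
```

>>> move_arm(
  steps=[0,0,0,0,0,0,0,0,0,0,0,0],
)

```text
time: 16.2
tool_pos: [633.0, 151.3, 170.3]
tcp_rot: [0.001, 0.05, 0.999, 0.001]
wrist_force: [5.5, 2.7, -6.0]
gripper_width: 24.8
finger_force: 60.3
```

>>> move_arm(
  steps=[0,0,0,0,0,0,0,0,0,0,0,0,0,0,0,0,0,0,0,0,0,0,0,0,0,0,0,0,0,0],
  grip=0,
)

```text
time: 16.7
tool_pos: [632.2, 150.5, 170.3]
tcp_rot: [-0.0, 0.05, 0.999, -0.0]
wrist_force: [-0.4, 1.6, 0.9]
gripper_width: 85.6
finger_force: 0.0
```

>>> move_arm(
  steps=[0,0,-0.03,0,0,0,0,0,-0.03,0,0,0,0,0,-0.03,0,0,0,0,0,0,0,0,0,0,0,0,0,0,0],
)

```text
time: 17.2
tool_pos: [632.7, 150.7, 261.2]
tcp_rot: [0.001, 0.05, 0.999, 0.0]
wrist_force: [0.1, 0.2, -0.5]
gripper_width: 85.2
finger_force: 0.0
```

```bash
python3 -c "
from h import *
knob()
m=meas((578.5,-338.8));print(m)
plan(((600,0,220),None,4),((m[0],m[1],150),m[2],11),((m[0],m[1],85),m[2],3))"
```

```text
knob 97 ztop [126.7 131.1 133.4] top [559.6 165.7 130.1]
top 117 [ 579.9 -338.1] [34.8 29.1] -9.3
side 256 [ 578.4 -339.4] [37.8 30.1] -8.2
[ 579.19287109 -338.70716858   -8.75095367]
now [631.2 150.3 258.1] y-head 84.3 F [-0.8 -1.  -0.2] w 85.4 t 17.35 q6 -1.28
[0.004,-0.0382,0.0096,0,0,0,0.004,-0.0382,0.0096,0,0,0,0.004,-0.0381,0.0095,0,0,0,0.004,-0.0382,0.0096,0,0,0,-0.0012,-0.0308,0.0064,0.01,-0.02,-7.91]
[0.003,-0.0307,0.0064,0.01,-0.02,-7.91,0.0073,-0.03,0.0064,0.01,-0.02,-7.91,0.0113,-0.0287,0.0064,0.01,-0.02,-7.91,0.0151,-0.0269,0.0064,0.01,-0.02,-7.91,0.0187,-0.0245,0.0064,0.01,-0.02,-7.91]
[0.0219,-0.0217,0.0064,0.01,-0.02,-7.91,0.0247,-0.0185,0.0064,0.01,-0.02,-7.91,0.027,-0.0149,0.0064,0.01,-0.02,-7.91,0.0288,-0.011,0.0063,0.01,-0.02,-7.91,0.03,-0.007,0.0064,0.01,-0.02,-7.91]
[0,0,0.0217,-0.01,0,0.02,0,0,0.0216,-0.01,0,0.02,0,0,0.0217,-0.01,0,0.02]
```

```bash
python3 - <<'E'
s=open('h.py').read()
s=s.replace('''c=[Rd(np.radians(h)),Rd(np.radians(h+180))]; rt=min(c,key=lambda k:(r.inv()*k).magnitude())
        w=(r.inv()*rt).as_rotvec()/n''','''q1=np.arctan2(xyz[1],xyz[0]); c=[q1-np.radians(h+k) for k in(-360,-180,0,180,360)]
            c=[v for v in c if abs(v)<2.3]; v=min(c,key=lambda v:abs(v-q6)); q6=v; rt=Rd(q1-v)
        w=(r.inv()*rt).as_rotvec()/n''').replace("p,r,o=pose(); p0=p\n","p,r,o=pose(); p0=p; q6=o['q'][5]\n")
s+='''
def kz(k,m=0):
    a=YAW-1+k*np.pi/5+m; q=AX+100*np.array([np.cos(a),np.sin(a)])
    for n in("top","side"):
        W=cloud(capture(n));d=np.hypot(W[...,0]-q[0],W[...,1]-q[1]);i=(d<18)&(W[...,2]>100)&(W[...,2]<145)
        print(n,"knob px",i.sum(),"z",np.percentile(W[i][:,2],[50,80,95]).round(1) if i.sum() else "")
'''
open('h.py','w').write(s)
from h import *
kz(1)
m=(579.2,-338.7,-8.75)
plan(((600,0,220),None,4),((m[0],m[1],150),m[2],12),((m[0],m[1],85),m[2],3))
E
```

```text
top knob px 11 z [115.4 128.  130.8]
side knob px 101 z [122.9 129.1 130.2]
now [631.4 150.4 258.1] y-head 84.3 F [-0.2  0.   0. ] w 85.0 t 17.45 q6 -1.28
[0.004,-0.0382,0.0096,0,0,0,0.004,-0.0382,0.0096,0,0,0,0.0041,-0.0382,0.0095,0,0,0,0.004,-0.0381,0.0096,0,0,0,-0.0011,-0.0283,0.0059,-0.02,-0.01,7.75]
[-0.0049,-0.0278,0.0058,-0.02,-0.01,7.75,-0.0086,-0.0269,0.0058,-0.02,-0.01,7.75,-0.0122,-0.0255,0.0058,-0.02,-0.01,7.75,-0.0155,-0.0237,0.0058,-0.02,-0.01,7.75,-0.0185,-0.0214,0.0058,-0.02,-0.01,7.75]
[-0.0213,-0.0187,0.0058,-0.02,-0.01,7.75,-0.0236,-0.0156,0.0058,-0.02,-0.01,7.75,-0.0254,-0.0123,0.0058,-0.02,-0.01,7.75,-0.0269,-0.0088,0.0059,-0.02,-0.01,7.75,-0.0278,-0.005,0.0059,-0.02,-0.01,7.75]
[-0.0283,-0.0013,0.0058,-0.02,-0.01,7.75,0,-0,0.0217,0.02,-0.01,0.01,0,-0,0.0217,0.02,-0.01,0.01,0,-0,0.0216,0.02,-0.01,0.01]
```

Pin home at hole 1 (knob top 130).

>>> move_arm(
  steps=[0.004,-0.0382,0.0096,0,0,0,0.004,-0.0382,0.0096,0,0,0,0.0041,-0.0382,0.0095,0,0,0,0.004,-0.0381,0.0096,0,0,0,-0.0011,-0.0283,0.0059,0,0,7.75],
)

```text
time: 17.95
tool_pos: [597.4, -29.9, 213.7]
tcp_rot: [-0.002, 0.119, 0.993, -0.0]
wrist_force: [0.8, -0.9, -0.1]
gripper_width: 85.1
finger_force: 0.0
```

>>> move_arm(
  steps=[-0.0049,-0.0278,0.0058,0,0,7.75,-0.0086,-0.0269,0.0058,0,0,7.75,-0.0122,-0.0255,0.0058,0,0,7.75,-0.0155,-0.0237,0.0058,0,0,7.75,-0.0185,-0.0214,0.0058,0,0,7.75],
)

```text
time: 18.45
tool_pos: [590.0, -170.1, 185.5]
tcp_rot: [-0.001, 0.443, 0.897, -0.0]
wrist_force: [0.3, 0.7, -0.2]
gripper_width: 85.7
finger_force: 0.0
```

>>> move_arm(
  steps=[-0.0213,-0.0187,0.0058,0,0,7.75,-0.0236,-0.0156,0.0058,0,0,7.75,-0.0254,-0.0123,0.0058,0,0,7.75,-0.0269,-0.0088,0.0059,0,0,7.75,-0.0278,-0.005,0.0059,0,0,7.75],
)

```text
time: 18.95
tool_pos: [581.3, -311.1, 156.2]
tcp_rot: [-0.001, 0.715, 0.699, -0.0]
wrist_force: [-0.3, 0.0, -0.3]
gripper_width: 85.3
finger_force: 0.0
```

>>> move_arm(
  steps=[-0.0283,-0.0013,0.0058,0,0,7.75,0,0,0,0,0,0,0,0,0,0,0,0,0,0,0,0,0,0,0,0,0,0,0,0],
)

```text
time: 19.45
tool_pos: [580.5, -337.4, 151.9]
tcp_rot: [-0.0, 0.758, 0.652, 0.0]
wrist_force: [-0.2, -0.5, 0.0]
gripper_width: 85.3
finger_force: 0.0
```

```bash
python3 -c "
from h import *
inpocket();plan(((579.2,-338.7,85),-8.75,3))"
```

```text
few 1
now [ 580.6 -337.5  152. ] y-head -8.6 F [0.6 0.4 0.1] w 85.4 t 19.5 q6 -0.41
[-0.0005,-0.0004,0.0223,0,-0,0.05,-0.0005,-0.0004,0.0224,0,-0,0.05,-0.0005,-0.0004,0.0223,0,-0,0.05]
```

>>> move_arm(
  steps=[-0.0005,-0.0004,0.0223,0,0,0,-0.0005,-0.0004,0.0223,0,0,0,-0.0005,-0.0004,0.0223,0,0,0,0,0,0,0,0,0,0,0,0,0,0,0],
)

```text
time: 20.0
tool_pos: [578.9, -339.1, 84.9]
tcp_rot: [-0.0, 0.758, 0.652, -0.0]
wrist_force: [1.0, -0.2, 0.8]
gripper_width: 85.6
finger_force: 0.0
```

>>> move_arm(
  steps=[0,0,0,0,0,0,0,0,0,0,0,0,0,0,0,0,0,0,0,0,0,0,0,0,0,0,0,0,0,0],
  grip=1,
  squeeze=35,
)

```text
time: 20.5
tool_pos: [579.5, -340.3, 86.1]
tcp_rot: [0.001, 0.759, 0.651, 0.0]
wrist_force: [-0.5, -0.2, 3.2]
gripper_width: 29.0
finger_force: 35.9
```

>>> move_arm(
  steps=[0,0,0,0,0,0,0,0,-0.02,0,0,0,0,0,-0.03,0,0,0,0,0,-0.04,0,0,0,0,0,-0.025,0,0,0],
)

```text
time: 21.0
tool_pos: [579.4, -340.2, 202.3]
tcp_rot: [0.001, 0.759, 0.651, 0.0]
wrist_force: [1.6, -0.3, -0.0]
gripper_width: 29.1
finger_force: 35.5
```

```bash
python3 -c "
from h import *
w=feed(-90,0)
plan(((*w,195),np.degrees(YAW),13))"
```

```text
now [ 579.4 -340.2  202.3] y-head -8.7 F [ 1.6 -0.3 -0. ] w 29.1 t 21.0 q6 -0.42
[0.0347,-0.0158,0.0005,0.01,0.01,-1.87,0.0352,-0.0146,0.0005,0.01,0.01,-1.87,0.0357,-0.0135,0.0005,0.01,0.01,-1.87,0.0361,-0.0123,0.0005,0.01,0.01,-1.87,0.0365,-0.0111,0.0005,0.01,0.01,-1.87]
[0.0368,-0.0099,0.0006,0.01,0.01,-1.87,0.0371,-0.0087,0.0006,0.01,0.01,-1.87,0.0374,-0.0075,0.0006,0.01,0.01,-1.87,0.0376,-0.0063,0.0006,0.01,0.01,-1.87,0.0378,-0.0051,0.0006,0.01,0.01,-1.87]
[0.0379,-0.0038,0.0006,0.01,0.01,-1.87,0.038,-0.0026,0.0005,0.01,0.01,-1.87,0.0381,-0.0014,0.0006,0.01,0.01,-1.87]
```

>>> move_arm(
  steps=[0.0347,-0.0158,0.0005,0,0,-1.87,0.0352,-0.0146,0.0005,0,0,-1.87,0.0357,-0.0135,0.0005,0,0,-1.87,0.0361,-0.0123,0.0005,0,0,-1.87,0.0365,-0.0111,0.0005,0,0,-1.87],
)

```text
time: 21.5
tool_pos: [526.2, -154.8, 196.9]
tcp_rot: [-0.0, 0.703, 0.711, -0.0]
wrist_force: [2.0, 0.3, 0.3]
gripper_width: 29.2
finger_force: 35.5
```

>>> move_arm(
  steps=[0.0368,-0.0099,0.0006,0,0,-1.87,0.0371,-0.0087,0.0006,0,0,-1.87,0.0374,-0.0075,0.0006,0,0,-1.87,0.0376,-0.0063,0.0006,0,0,-1.87,0.0378,-0.0051,0.0006,0,0,-1.87],
)

```text
time: 22.0
tool_pos: [474.5, 28.5, 194.1]
tcp_rot: [-0.0, 0.643, 0.766, -0.0]
wrist_force: [2.3, -0.9, 0.4]
gripper_width: 29.1
finger_force: 35.5
```

>>> move_arm(
  steps=[0.0379,-0.0038,0.0006,0,0,-1.87,0.038,-0.0026,0.0005,0,0,-1.87,0.0381,-0.0014,0.0006,0,0,-1.87,0,0,0,0,0,0,0,0,0,0,0,0],
)

```text
time: 22.5
tool_pos: [443.9, 137.7, 192.4]
tcp_rot: [-0.0, 0.604, 0.797, -0.0]
wrist_force: [0.3, 0.1, -0.6]
gripper_width: 29.0
finger_force: 35.5
```

>>> move_arm(
  steps=[0,0,0,0,0,0,0,0,0,0,0,0],
)

```text
time: 22.7
tool_pos: [444.8, 136.2, 192.7]
tcp_rot: [0.0, 0.605, 0.796, -0.0]
wrist_force: [0.6, -0.2, -0.4]
gripper_width: 29.2
finger_force: 35.5
```

```bash
python3 -c "
from h import *
held('x')
w=feed(-90,-1);plan(((*w,125),np.degrees(YAW),3),((*w,107),None,3))"
```

```text
side 152 tool-frame min/max [-20.3 -14.1  52.5] [14.6 13.8 82.1]
top few 0
now [444.8 136.2 192.7] y-head 15.5 F [ 0.4 -0.3 -0.9] w 29.3 t 22.8 q6 -0.03
[-0.0001,0.0001,0.0226,-0,0,-0.03,-0.0002,0.0001,0.0226,-0,0,-0.03,-0.0001,0.0001,0.0225,-0,0,-0.03,-0,0,0.006,0,0,0,-0,0,0.006,0,0,0]
[-0,0.0001,0.006,0,0,0]
```

>>> move_arm(
  steps=[0.001,0,0.0226,0,0,0,0.0005,0,0.0226,0,0,0,0,0,0.0226,0,0,0,0,0,0,0,0,0,0,0,0,0,0,0],
)

```text
time: 23.3
tool_pos: [444.0, 138.1, 124.9]
tcp_rot: [-0.0, 0.605, 0.796, -0.0]
wrist_force: [-0.4, 0.4, -0.4]
gripper_width: 29.0
finger_force: 35.5
```

>>> move_arm(
  steps=[0,0,0.006,0,0,0,0,0,0.006,0,0,0,0,0,0.004,0,0,0,0,0,0.002,0,0,0,0,0,0,0,0,0],
)

```text
time: 23.8
tool_pos: [443.8, 138.7, 106.7]
tcp_rot: [-0.0, 0.605, 0.797, -0.0]
wrist_force: [0.3, 0.6, -0.8]
gripper_width: 29.2
finger_force: 35.5
```

```bash
python3 -c "
from h import *
plan(((444.4,138.2,106.5),15.5,1))"
```

```text
now [443.8 138.7 106.7] y-head 15.6 F [ 0.3  0.6 -0.8] w 29.2 t 23.8 q6 -0.02
[-0.0006,0.0004,0.0002,-0.04,-0,0.1]
```

>>> move_arm(
  steps=[0,0,0,0,0,0,0,0,0,0,0,0,0,0,0,0,0,0,0,0,0,0,0,0],
  grip=0.55,
)

```text
time: 24.2
tool_pos: [444.2, 138.7, 107.2]
tcp_rot: [0.0, 0.605, 0.797, 0.0]
wrist_force: [0.8, -0.0, 0.7]
gripper_width: 38.3
finger_force: 0.0
```

>>> move_arm(
  steps=[0,0,-0.01,0,0,0,0,0,-0.02,0,0,0,0,0,-0.03,0,0,0,0,0,-0.035,0,0,0,0,0,0,0,0,0],
)

```text
time: 24.7
tool_pos: [447.6, 139.6, 208.1]
tcp_rot: [0.003, 0.605, 0.797, 0.004]
wrist_force: [1.2, -0.6, 0.2]
gripper_width: 38.5
finger_force: 0.0
```

```bash
python3 -c "
from h import *
q,h=goknob(1);plan(((*q,252),h,9))"
```

```text
now [447.6 139.6 208.1] y-head 15.6 F [ 1.2 -0.6  0.2] w 38.5 t 24.7 q6 -0.02
[-0.0043,0.0201,-0.0047,0.06,0.04,-7.63,-0.0069,0.0193,-0.0047,0.06,0.04,-7.63,-0.0094,0.0182,-0.0047,0.06,0.04,-7.63,-0.0118,0.0168,-0.0047,0.06,0.04,-7.63,-0.0139,0.0151,-0.0048,0.06,0.04,-7.63]
[-0.0157,0.0132,-0.0048,0.06,0.04,-7.63,-0.0174,0.0109,-0.0048,0.06,0.04,-7.63,-0.0186,0.0086,-0.0048,0.06,0.04,-7.63,-0.0197,0.006,-0.0048,0.06,0.04,-7.63]
```

>>> move_arm(
  steps=[-0.0043,0.0201,-0.0047,0,0,-7.63,-0.0069,0.0193,-0.0047,0,0,-7.63,-0.0094,0.0182,-0.0047,0,0,-7.63,-0.0118,0.0168,-0.0047,0,0,-7.63,-0.0139,0.0151,-0.0048,0,0,-7.63],
  grip=0,
)

```text
time: 25.2
tool_pos: [547.0, 144.9, 225.7]
tcp_rot: [-0.0, 0.309, 0.951, -0.0]
wrist_force: [-0.8, -0.4, 0.7]
gripper_width: 85.8
finger_force: 0.0
```

>>> move_arm(
  steps=[-0.0157,0.0132,-0.0048,0,0,-7.63,-0.0174,0.0109,-0.0048,0,0,-7.63,-0.0186,0.0086,-0.0048,0,0,-7.63,-0.0197,0.006,-0.0048,0,0,-7.63,0,0,0,0,0,0],
)

```text
time: 25.7
tool_pos: [630.8, 150.2, 245.7]
tcp_rot: [0.001, 0.05, 0.999, 0.0]
wrist_force: [-0.1, 0.1, 0.7]
gripper_width: 85.5
finger_force: 0.0
```

>>> move_arm(
  steps=[0,0,0,0,0,0,0,0,0,0,0,0,0,0,0,0,0,0],
)

```text
time: 26.0
tool_pos: [627.3, 150.1, 244.3]
tcp_rot: [-0.001, 0.05, 0.999, -0.0]
wrist_force: [-0.2, -0.4, 1.5]
gripper_width: 85.3
finger_force: 0.0
```

```bash
python3 -c "
from h import *
inpocket()
q,h=goknob(1);plan(((*q,167.5),h,4))
s=capture('side');save('s6',cv2.resize(s['frame'][145:225,235:345],None,fx=7,fy=7,interpolation=cv2.INTER_CUBIC))"
```

```text
few 0
now [627.5 150.1 244.4] y-head 84.2 F [-0.  -0.2  0.6] w 85.4 t 26.05 q6 -1.27
[-0.001,0.0003,0.0192,-0,-0.01,-0.01,-0.0011,0.0003,0.0192,-0,-0.01,-0.01,-0.001,0.0003,0.0193,-0,-0.01,-0.01,-0.0011,0.0004,0.0192,-0,-0.01,-0.01]
```

View pics/s6.png

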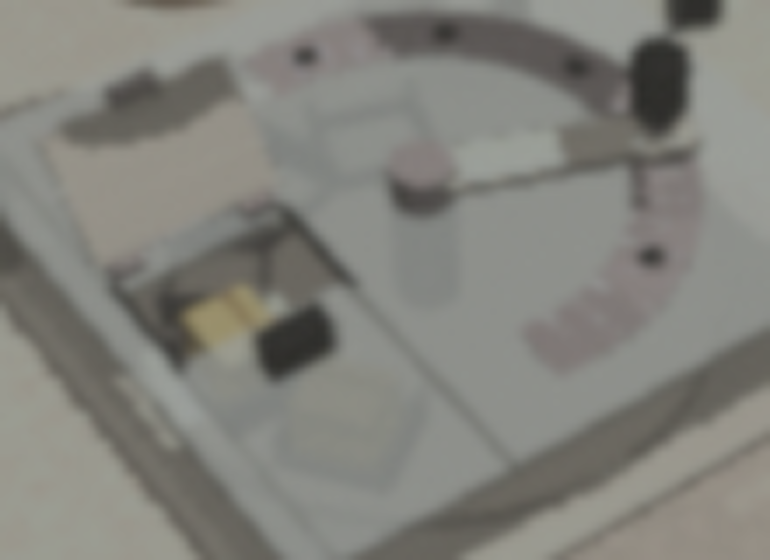

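Block 2 is seated at (225,320), and block 1 shows through the deck at (350,430). Indexing on.

>>> move_arm(
  steps=[-0.0015,0.0003,0.0192,0,0,0,-0.0011,0.0003,0.0192,0,0,0,-0.001,0.0003,0.0192,0,0,0,-0.0005,0,0.0192,0,0,0,0,0,0,0,0,0],
)

```text
time: 26.6
tool_pos: [630.1, 150.2, 164.5]
tcp_rot: [-0.003, 0.05, 0.999, -0.001]
wrist_force: [-1.8, -0.8, -0.3]
gripper_width: 85.6
finger_force: 0.0
```

>>> move_arm(
  steps=[0,0,0,0,0,0,0,0,0,0,0,0,0,0,0,0,0,0,0,0,0,0,0,0,0,0,0,0,0,0],
  grip=1,
  squeeze=60,
)

```text
time: 27.1
tool_pos: [633.3, 150.9, 169.5]
tcp_rot: [0.001, 0.05, 0.999, 0.0]
wrist_force: [-0.6, 0.4, 4.1]
gripper_width: 24.5
finger_force: 58.7
```

>>> move_arm(
  steps=[0,0,0,0,0,0,0,0,-0.005,0,0,0,0,0,-0.005,0,0,0,0,0,-0.004,0,0,0,0,0,0,0,0,0],
)

```text
time: 27.6
tool_pos: [633.1, 150.8, 180.9]
tcp_rot: [0.001, 0.05, 0.999, 0.0]
wrist_force: [6.3, 1.4, -10.0]
gripper_width: 24.5
finger_force: 59.3
```

```bash
python3 -c "
from h import *
th()"
```

```text
r 101.9 theta 0.6276 z 180.9 F [  6.3   1.4 -10. ] w 24.5
```

>>> move_arm(
  steps=[0.0006,0.0105,-0.001,0,0,-6,0.0006,0.0105,0,0,0,-6,0.0006,0.0105,0,0,0,-6,0.0006,0.0105,0,0,0,-6,0.0006,0.0105,0,0,0,-6],
)

```text
time: 28.1
tool_pos: [624.6, 203.0, 181.4]
tcp_rot: [0.001, -0.212, 0.977, 0.001]
wrist_force: [5.7, 3.9, -9.8]
gripper_width: 24.7
finger_force: 59.5
```

>>> move_arm(
  steps=[0.0006,0.0105,0,0,0,-6,0,0,0,0,0,0,0,0,0,0,0,0],
)

```text
time: 28.4
tool_pos: [619.6, 212.8, 181.5]
tcp_rot: [0.001, -0.261, 0.965, 0.001]
wrist_force: [5.7, 5.1, -10.2]
gripper_width: 24.6
finger_force: 59.5
```

```bash
python3 -c "
from h import *
th()"
```

```text
r 102.0 theta 1.2606 z 181.5 F [  5.7   5.1 -10.2] w 24.6
```

Target 1.257; within 0.4 mm. Lower and release.

>>> move_arm(
  steps=[0,-0.0003,0.003,0,0,0,0,0,0.004,0,0,0,0,0,0.004,0,0,0,0,0,0.002,0,0,0,0,0,0,0,0,0],
)

```text
time: 28.9
tool_pos: [619.9, 212.3, 169.6]
tcp_rot: [0.001, -0.261, 0.965, 0.001]
wrist_force: [4.9, 5.1, -4.6]
gripper_width: 24.8
finger_force: 60.3
```

>>> move_arm(
  steps=[0,0,0,0,0,0,0,0,0,0,0,0,0,0,0,0,0,0,0,0,0,0,0,0,0,0,0,0,0,0],
  grip=0,
)

```text
time: 29.4
tool_pos: [619.2, 210.8, 170.1]
tcp_rot: [-0.0, -0.261, 0.965, -0.0]
wrist_force: [0.1, -1.0, -0.8]
gripper_width: 85.5
finger_force: 0.0
```

>>> move_arm(
  steps=[0,0,-0.03,0,0,0,0,0,-0.03,0,0,0,0,0,-0.03,0,0,0,0,0,0,0,0,0,0,0,0,0,0,0],
)

```text
time: 29.9
tool_pos: [619.7, 211.1, 261.1]
tcp_rot: [0.001, -0.261, 0.965, 0.0]
wrist_force: [-0.6, 0.2, -0.7]
gripper_width: 84.9
finger_force: 0.0
```

```bash
python3 -c "
from h import *
kz(2)
m=meas((471,-133));print(m)
plan(((600,60,225),None,4),((m[0],m[1],150),m[2],9),((m[0],m[1],85),m[2],3))"
```

```text
top knob px 36 z [126.9 130.1 131.3]
side knob px 92 z [123.5 128.7 129.9]
top 131 [ 471.3 -131.2] [30.1 35.7] 60.4
side 171 [ 470.5 -134.4] [30.  35.8] 62.4
[ 470.93002319 -132.81243896   61.41921806]
now [618.3 210.7 257.9] y-head 120.3 F [-0.4  0.1  0. ] w 85.7 t 30.1 q6 -1.81
[0.0229,-0.0302,0.0083,0,0,0,0.0229,-0.0302,0.0083,0,0,0,0.0229,-0.0303,0.0082,0,0,0,0.0229,-0.0302,0.0083,0,0,0,0.0232,-0.0113,0.0084,-0.01,-0.02,6.54]
[0.0217,-0.0139,0.0084,-0.01,-0.02,6.54,0.02,-0.0162,0.0084,-0.01,-0.02,6.54,0.018,-0.0184,0.0084,-0.01,-0.02,6.54,0.0158,-0.0203,0.0083,-0.01,-0.02,6.54,0.0134,-0.022,0.0084,-0.01,-0.02,6.54]
[0.0108,-0.0234,0.0083,-0.01,-0.02,6.54,0.0081,-0.0245,0.0083,-0.01,-0.02,6.54,0.0053,-0.0253,0.0084,-0.01,-0.02,6.54,-0,-0,0.0217,0.01,-0.01,-0.01,-0,-0,0.0216,0.01,-0.01,-0.01]
[-0.0001,-0,0.0217,0.01,-0.01,-0.01]
```

>>> move_arm(
  steps=[0.0229,-0.0302,0.0083,0,0,0,0.0229,-0.0302,0.0083,0,0,0,0.0229,-0.0303,0.0082,0,0,0,0.0229,-0.0302,0.0083,0,0,0,0.0232,-0.0113,0.0084,0,0,6.54],
)

```text
time: 30.6
tool_pos: [586.4, 36.4, 216.9]
tcp_rot: [-0.001, -0.204, 0.979, -0.0]
wrist_force: [-0.1, 0.6, 0.4]
gripper_width: 85.7
finger_force: 0.0
```

>>> move_arm(
  steps=[0.0217,-0.0139,0.0084,0,0,6.54,0.02,-0.0162,0.0084,0,0,6.54,0.018,-0.0184,0.0084,0,0,6.54,0.0158,-0.0203,0.0083,0,0,6.54,0.0134,-0.022,0.0084,0,0,6.54],
)

```text
time: 31.1
tool_pos: [513.7, -68.7, 175.0]
tcp_rot: [-0.001, 0.081, 0.997, 0.0]
wrist_force: [0.4, -0.4, -0.5]
gripper_width: 85.4
finger_force: 0.0
```

>>> move_arm(
  steps=[0.0108,-0.0234,0.0083,0,0,6.54,0.0081,-0.0245,0.0083,0,0,6.54,0.0053,-0.0253,0.0084,0,0,6.54,0,0,0,0,0,0,0,0,0,0,0,0],
)

```text
time: 31.6
tool_pos: [471.3, -132.4, 150.6]
tcp_rot: [-0.001, 0.247, 0.969, 0.0]
wrist_force: [0.5, 0.8, 0.1]
gripper_width: 85.3
finger_force: 0.0
```

>>> move_arm(
  steps=[0,0,0,0,0,0,0,0,0,0,0,0],
)

```text
time: 31.8
tool_pos: [472.9, -131.9, 151.8]
tcp_rot: [0.0, 0.246, 0.969, 0.0]
wrist_force: [-0.0, -0.0, -0.0]
gripper_width: 85.6
finger_force: 0.0
```

```bash
python3 -c "
from h import *
plan(((470.9,-132.8,85),61.4,3))"
```

```text
now [ 472.9 -131.9  151.8] y-head 61.5 F [-0. -0. -0.] w 85.6 t 31.8 q6 -1.4
[0.0004,-0.0006,0.0223,0.01,0.01,0.03,0.0005,-0.0006,0.0223,0.01,0.01,0.03,0.0004,-0.0006,0.0222,0.01,0.01,0.03]
```

>>> move_arm(
  steps=[0.0004,-0.0006,0.0223,0,0,0,0.0005,-0.0006,0.0223,0,0,0,0.0004,-0.0006,0.0222,0,0,0,0,0,0,0,0,0,0,0,0,0,0,0],
)

```text
time: 32.3
tool_pos: [470.4, -132.9, 84.9]
tcp_rot: [-0.0, 0.246, 0.969, 0.0]
wrist_force: [-0.3, 0.1, 0.8]
gripper_width: 85.3
finger_force: 0.0
```

>>> move_arm(
  steps=[0,0,0,0,0,0,0,0,0,0,0,0,0,0,0,0,0,0,0,0,0,0,0,0,0,0,0,0,0,0],
  grip=1,
  squeeze=35,
)

```text
time: 32.8
tool_pos: [470.9, -133.6, 85.7]
tcp_rot: [0.001, 0.247, 0.969, -0.0]
wrist_force: [-0.6, 0.3, 4.3]
gripper_width: 29.0
finger_force: 36.1
```

>>> move_arm(
  steps=[0,0,0,0,0,0,0,0,-0.02,0,0,0,0,0,-0.03,0,0,0,0,0,-0.04,0,0,0,0,0,-0.025,0,0,0],
)

```text
time: 33.3
tool_pos: [470.6, -133.6, 202.0]
tcp_rot: [0.001, 0.247, 0.969, -0.0]
wrist_force: [0.4, -0.6, -0.9]
gripper_width: 29.2
finger_force: 35.5
```

```bash
python3 -c "
from h import *
plan(((444.5,137.5,193),15.57,8))"
```

```text
now [ 470.6 -133.6  202. ] y-head 61.4 F [ 0.4 -0.6 -0.9] w 29.2 t 33.3 q6 -1.4
[0.0191,0.0282,0.0011,0.01,0.01,5.73,0.0218,0.0261,0.0011,0.01,0.01,5.73,0.0243,0.0238,0.0011,0.01,0.01,5.73,0.0266,0.0213,0.0011,0.01,0.01,5.73,0.0286,0.0185,0.0011,0.01,0.01,5.73]
[0.0303,0.0156,0.0011,0.01,0.01,5.73,0.0316,0.0125,0.0011,0.01,0.01,5.73,0.0328,0.0093,0.0011,0.01,0.01,5.73]
```

>>> move_arm(
  steps=[0.0191,0.0282,0.0011,0,0,5.73,0.0218,0.0261,0.0011,0,0,5.73,0.0243,0.0238,0.0011,0,0,5.73,0.0266,0.0213,0.0011,0,0,5.73,0.0286,0.0185,0.0011,0,0,5.73],
)

```text
time: 33.8
tool_pos: [453.0, 37.2, 193.9]
tcp_rot: [-0.0, 0.481, 0.877, -0.0]
wrist_force: [0.4, -0.3, -0.2]
gripper_width: 29.3
finger_force: 35.5
```

>>> move_arm(
  steps=[0.0303,0.0156,0.0011,0,0,5.73,0.0316,0.0125,0.0011,0,0,5.73,0.0328,0.0093,0.0011,0,0,5.73,0,0,0,0,0,0,0,0,0,0,0,0],
)

```text
time: 34.3
tool_pos: [443.4, 138.1, 190.5]
tcp_rot: [-0.0, 0.603, 0.797, -0.001]
wrist_force: [0.8, -0.2, -0.2]
gripper_width: 29.1
finger_force: 35.5
```

>>> move_arm(
  steps=[0,0,0,0,0,0,0,0,0,0,0,0],
)

```text
time: 34.5
tool_pos: [444.0, 136.7, 190.8]
tcp_rot: [-0.0, 0.605, 0.796, -0.0]
wrist_force: [-0.4, -0.5, 0.1]
gripper_width: 29.4
finger_force: 35.5
```

```bash
python3 -c "
from h import *
held('x')
plan(((444.4,138,125),15.57,3),((444.4,138.2,106.5),None,3))"
```

```text
side 153 tool-frame min/max [-19.6 -14.1  52.9] [14.  13.8 79.4]
top few 0
now [444.1 136.8 190.9] y-head 15.5 F [-0.2  0.4 -0.2] w 29.5 t 34.6 q6 -0.02
[0.0004,0.0002,0.022,-0,0,-0.03,0.0003,0.0002,0.022,-0,0,-0.03,0.0004,0.0002,0.0219,-0,0,-0.03,0.0001,0,0.0062,0,0,0,0,0,0.0062,0,0,0]
[0.0001,0.0001,0.0061,0,0,0]
```

>>> move_arm(
  steps=[0.0003,0.0002,0.022,0,0,0,0.0003,0.0002,0.022,0,0,0,0,0.0002,0.022,0,0,0,0,0,0,0,0,0,0,0,0,0,0,0],
)

```text
time: 35.1
tool_pos: [444.3, 138.0, 124.9]
tcp_rot: [-0.0, 0.605, 0.796, -0.0]
wrist_force: [0.2, 0.3, 0.4]
gripper_width: 29.2
finger_force: 35.5
```

>>> move_arm(
  steps=[0,0,0.006,0,0,0,0,0,0.006,0,0,0,0,0,0.004,0,0,0,0,0,0.002,0,0,0,0,0,0,0,0,0],
)

```text
time: 35.6
tool_pos: [444.1, 138.5, 106.7]
tcp_rot: [-0.0, 0.605, 0.796, -0.0]
wrist_force: [0.3, -0.0, -1.7]
gripper_width: 29.4
finger_force: 35.5
```

```bash
python3 -c "
from h import *
plan(((444.4,138.2,106.5),15.5,1))"
```

```text
now [444.1 138.5 106.7] y-head 15.6 F [ 0.3 -0.  -1.7] w 29.4 t 35.6 q6 -0.02
[-0.0003,0.0002,0.0002,-0.04,-0,0.07]
```

>>> move_arm(
  steps=[0,0,0,0,0,0,0,0,0,0,0,0,0,0,0,0,0,0,0,0,0,0,0,0],
  grip=0.55,
)

```text
time: 36.0
tool_pos: [444.6, 138.5, 107.2]
tcp_rot: [0.0, 0.605, 0.796, 0.0]
wrist_force: [-0.5, -0.3, 0.5]
gripper_width: 38.6
finger_force: 0.0
```

>>> move_arm(
  steps=[0,0,-0.01,0,0,0,0,0,-0.02,0,0,0,0,0,-0.03,0,0,0,0,0,-0.035,0,0,0,0,0,0,0,0,0],
)

```text
time: 36.5
tool_pos: [447.9, 139.4, 208.1]
tcp_rot: [0.003, 0.605, 0.796, 0.004]
wrist_force: [-0.2, 0.5, 0.2]
gripper_width: 38.7
finger_force: 0.0
```

```bash
python3 -c "
from h import *
q,h=goknob(2);plan(((*q,257),h,10))"
```

```text
now [447.9 139.4 208.1] y-head 15.6 F [-0.2  0.5  0.2] w 38.7 t 36.5 q6 -0.02
[0.0024,0.0184,-0.0047,0.05,-0.04,7.53,0.0048,0.018,-0.0047,0.05,-0.04,7.53,0.0071,0.0172,-0.0047,0.05,-0.04,7.53,0.0093,0.0161,-0.0048,0.05,-0.04,7.53,0.0113,0.0147,-0.0048,0.05,-0.04,7.53]
[0.0131,0.0131,-0.0048,0.05,-0.04,7.53,0.0147,0.0113,-0.0048,0.05,-0.04,7.53,0.016,0.0093,-0.0048,0.05,-0.04,7.53,0.0171,0.0071,-0.0048,0.05,-0.04,7.53,0.0179,0.0047,-0.0049,0.05,-0.04,7.53]
```

>>> move_arm(
  steps=[0.0024,0.0184,-0.0047,0,0,7.53,0.0048,0.018,-0.0047,0,0,7.53,0.0071,0.0172,-0.0047,0,0,7.53,0.0093,0.0161,-0.0048,0,0,7.53,0.0113,0.0147,-0.0048,0,0,7.53],
  grip=0,
)

```text
time: 37.0
tool_pos: [530.4, 175.0, 225.8]
tcp_rot: [-0.0, 0.831, 0.556, -0.0]
wrist_force: [-0.7, 0.9, 0.7]
gripper_width: 85.2
finger_force: 0.0
```

>>> move_arm(
  steps=[0.0131,0.0131,-0.0048,0,0,7.53,0.0147,0.0113,-0.0048,0,0,7.53,0.016,0.0093,-0.0048,0,0,7.53,0.0171,0.0071,-0.0048,0,0,7.53,0.0179,0.0047,-0.0049,0,0,7.53],
)

```text
time: 37.5
tool_pos: [615.7, 211.0, 249.8]
tcp_rot: [0.0, 0.966, 0.258, -0.0]
wrist_force: [-0.2, -0.0, 0.2]
gripper_width: 85.3
finger_force: 0.0
```

>>> move_arm(
  steps=[0,0,0,0,0,0,0,0,0,0,0,0,0,0,0,0,0,0,0,0,0,0,0,0],
)

```text
time: 37.9
tool_pos: [614.3, 210.4, 249.3]
tcp_rot: [0.0, 0.965, 0.262, -0.001]
wrist_force: [-0.1, 0.2, 0.0]
gripper_width: 85.5
finger_force: 0.0
```

```bash
cat >> h.py <<'E'
def side_pocket():
    s=capture("side");W=cloud(s);f=s["frame"].astype(int);w=feed(-90,0)
    l=(W[...,:2]-w)@np.array([[np.cos(YAW),-np.sin(YAW)],[np.sin(YAW),np.cos(YAW)]])
    k=(abs(l[...,0])<40)&(abs(l[...,1])<32)&(f[...,0]-f[...,2]>22)&(W[...,2]<60)&(W[...,2]>20)
    print("side blk",k.sum(),np.percentile(l[k],[3,97],axis=0).round(1).tolist() if k.sum() else "","z",np.percentile(W[k][:,2],[10,50,90]).round(1) if k.sum() else "")
E
python3 -c "
from h import *
side_pocket();inpocket()
q,h=goknob(2);plan(((*q,167.5),h,4))"
```

```text
side blk 72 [[-14.6, -3.5], [14.0, 19.2]] z [48.5 50.8 52.4]
few 1
now [614.6 210.5 249.6] y-head -59.7 F [0.  0.2 0.7] w 85.3 t 38.0 q6 1.33
[0.001,0.0002,0.0205,-0,0.01,0.01,0.001,0.0002,0.0205,-0,0.01,0.01,0.001,0.0003,0.0205,-0,0.01,0.01,0.001,0.0002,0.0206,-0,0.01,0.01]
```

>>> move_arm(
  steps=[0.0015,0.0002,0.0205,0,0,0,0.001,0.0002,0.0205,0,0,0,0.001,0.0002,0.0205,0,0,0,0.0005,0.0002,0.0205,0,0,0,0,0,0,0,0,0],
)

```text
time: 38.5
tool_pos: [616.6, 211.2, 164.1]
tcp_rot: [0.0, 0.965, 0.261, -0.003]
wrist_force: [-1.0, -1.3, -0.3]
gripper_width: 85.2
finger_force: 0.0
```

>>> move_arm(
  steps=[0,0,0,0,0,0,0,0,0,0,0,0,0,0,0,0,0,0,0,0,0,0,0,0,0,0,0,0,0,0],
  grip=1,
  squeeze=60,
)

```text
time: 39.0
tool_pos: [619.8, 212.3, 169.3]
tcp_rot: [-0.0, 0.965, 0.261, 0.001]
wrist_force: [-0.8, 0.0, 6.0]
gripper_width: 24.0
finger_force: 58.7
```

>>> move_arm(
  steps=[0,0,0,0,0,0,0,0,-0.005,0,0,0,0,0,-0.005,0,0,0,0,0,-0.004,0,0,0,0,0,0,0,0,0],
)

```text
time: 39.5
tool_pos: [619.5, 212.3, 180.8]
tcp_rot: [-0.0, 0.965, 0.261, 0.001]
wrist_force: [6.1, 1.3, -10.2]
gripper_width: 24.4
finger_force: 59.3
```

```bash
python3 -c "
from h import *
th()"
```

```text
r 101.7 theta 1.2566 z 180.8 F [  6.1   1.3 -10.2] w 24.4
```

>>> move_arm(
  steps=[-0.0006,-0.0105,-0.001,0,0,-6,-0.0006,-0.0105,0,0,0,-6,-0.0006,-0.0105,0,0,0,-6,-0.0006,-0.0105,0,0,0,-6,-0.0006,-0.0105,0,0,0,-6],
)

```text
time: 40.0
tool_pos: [581.8, 249.8, 181.3]
tcp_rot: [-0.001, 0.864, 0.504, 0.001]
wrist_force: [4.2, 5.4, -9.2]
gripper_width: 24.8
finger_force: 59.5
```

>>> move_arm(
  steps=[-0.0006,-0.0105,0,0,0,-6,0,0,0,0,0,0,0,0,0,0,0,0],
)

```text
time: 40.3
tool_pos: [572.1, 254.6, 181.3]
tcp_rot: [-0.001, 0.837, 0.547, 0.0]
wrist_force: [3.7, 6.8, -9.8]
gripper_width: 24.4
finger_force: 59.6
```

```bash
python3 -c "
from h import *
th()"
```

```text
r 102.0 theta 1.892 z 181.3 F [ 3.7  6.8 -9.8] w 24.4
```

>>> move_arm(
  steps=[0,0.0006,0.003,0,0,0,0,0,0.004,0,0,0,0,0,0.004,0,0,0,0,0,0.002,0,0,0,0,0,0,0,0,0],
)

```text
time: 40.8
tool_pos: [573.0, 254.3, 169.4]
tcp_rot: [-0.001, 0.838, 0.546, 0.001]
wrist_force: [1.2, 6.9, -5.0]
gripper_width: 24.9
finger_force: 60.4
```

>>> move_arm(
  steps=[0,0,0,0,0,0,0,0,0,0,0,0,0,0,0,0,0,0,0,0,0,0,0,0,0,0,0,0,0,0],
  grip=0,
)

```text
time: 41.3
tool_pos: [573.2, 252.7, 169.9]
tcp_rot: [0.0, 0.837, 0.547, -0.0]
wrist_force: [-0.7, -0.5, -0.4]
gripper_width: 85.3
finger_force: 0.0
```

>>> move_arm(
  steps=[0,0,-0.03,0,0,0,0,0,-0.03,0,0,0,0,0,-0.03,0,0,0,0,0,0,0,0,0,0,0,0,0,0,0],
)

```text
time: 41.8
tool_pos: [573.6, 253.0, 261.0]
tcp_rot: [0.0, 0.837, 0.547, 0.001]
wrist_force: [-0.7, -0.3, -0.1]
gripper_width: 85.3
finger_force: 0.0
```

```bash
python3 -c "
from h import *
kz(3)
m=meas((441,-317),36);print(m)
plan(((560,60,225),None,5),((m[0],m[1],152),m[2],11))"
```

```text
top knob px 0 z 
side knob px 95 z [122.4 128.6 129.9]
top 128 [ 441.2 -315.7] [35.2 31. ] -49.7
side 278 [ 440.9 -318. ] [37.3 30.2] -48.2
[ 441.09474182 -316.85636902  -48.95196915]
now [572.2 252.5 257.8] y-head -23.7 F [-1.1  0.3 -1.1] w 85.2 t 42.0 q6 0.79
[-0.0362,0.0133,0.0066,0,0,0,-0.0362,0.0133,0.0066,0,0,0,-0.0362,0.0133,0.0066,0,0,0,-0.0362,0.0132,0.0066,0,0,0,-0.0363,0.0133,0.0067,0,0,0]
[-0.0357,0.0039,0.0067,-0.01,0.01,2.29,-0.0355,0.0053,0.0067,-0.01,0.01,2.29,-0.0353,0.0067,0.0067,-0.01,0.01,2.29,-0.035,0.0082,0.0067,-0.01,0.01,2.29,-0.0346,0.0095,0.0067,-0.01,0.01,2.29]
[-0.0342,0.0109,0.0067,-0.01,0.01,2.29,-0.0337,0.0123,0.0067,-0.01,0.01,2.29,-0.0332,0.0136,0.0067,-0.01,0.01,2.29,-0.0327,0.0149,0.0067,-0.01,0.01,2.29,-0.0321,0.0163,0.0066,-0.01,0.01,2.29]
[-0.0313,0.0175,0.0067,-0.01,0.01,2.29]
```

Pin home at hole 3.

>>> move_arm(
  steps=[-0.0362,0.0133,0.0066,0,0,0,-0.0362,0.0133,0.0066,0,0,0,-0.0362,0.0133,0.0066,0,0,0,-0.0362,0.0132,0.0066,0,0,0,-0.0363,0.0133,0.0067,0,0,0],
)

```text
time: 42.5
tool_pos: [560.0, 59.0, 225.0]
tcp_rot: [-0.001, 0.837, 0.547, -0.001]
wrist_force: [0.1, -1.2, -0.7]
gripper_width: 85.5
finger_force: 0.0
```

>>> move_arm(
  steps=[-0.0357,0.0039,0.0067,0,0,2.29,-0.0355,0.0053,0.0067,0,0,2.29,-0.0353,0.0067,0.0067,0,0,2.29,-0.035,0.0082,0.0067,0,0,2.29,-0.0346,0.0095,0.0067,0,0,2.29],
)

```text
time: 43.0
tool_pos: [505.6, -111.9, 191.7]
tcp_rot: [-0.001, 0.888, 0.46, -0.001]
wrist_force: [0.4, -0.6, -0.8]
gripper_width: 85.6
finger_force: 0.0
```

>>> move_arm(
  steps=[-0.0342,0.0109,0.0067,0,0,2.29,-0.0337,0.0123,0.0067,0,0,2.29,-0.0332,0.0136,0.0067,0,0,2.29,-0.0327,0.0149,0.0067,0,0,2.29,-0.0321,0.0163,0.0066,0,0,2.29],
)

```text
time: 43.5
tool_pos: [451.7, -282.9, 158.3]
tcp_rot: [-0.001, 0.93, 0.369, -0.001]
wrist_force: [0.3, -0.6, 0.2]
gripper_width: 85.3
finger_force: 0.0
```

>>> move_arm(
  steps=[-0.0313,0.0175,0.0067,0,0,2.29,0,0,0,0,0,0,0,0,0,0,0,0,0,0,0,0,0,0,0,0,0,0,0,0],
)

```text
time: 44.0
tool_pos: [442.6, -315.2, 152.9]
tcp_rot: [-0.0, 0.936, 0.352, -0.0]
wrist_force: [0.4, 0.1, -1.0]
gripper_width: 85.7
finger_force: 0.0
```

```bash
python3 -c "
from h import *
plan(((441.1,-316.9,85),-49,3))"
```

```text
now [ 442.6 -315.2  152.9] y-head -48.8 F [ 0.4  0.1 -1. ] w 85.7 t 44.0 q6 0.19
[-0.0007,0.0001,0.0226,-0.01,-0,0.05,-0.0008,0.0001,0.0227,-0.01,-0,0.05,-0.0007,0.0001,0.0226,-0.01,-0,0.05]
```

>>> move_arm(
  steps=[-0.0007,0,0.0226,0,0,0,-0.0007,0,0.0226,0,0,0,-0.0007,0,0.0226,0,0,0,0,0,0,0,0,0,0,0,0,0,0,0],
)

```text
time: 44.5
tool_pos: [440.9, -316.8, 85.4]
tcp_rot: [-0.0, 0.936, 0.351, -0.0]
wrist_force: [0.3, -0.8, 1.0]
gripper_width: 85.5
finger_force: 0.0
```

>>> move_arm(
  steps=[0,0,0,0,0,0,0,0,0,0,0,0,0,0,0,0,0,0,0,0,0,0,0,0,0,0,0,0,0,0],
  grip=1,
  squeeze=35,
)

```text
time: 45.0
tool_pos: [441.3, -318.2, 86.2]
tcp_rot: [0.001, 0.936, 0.351, 0.0]
wrist_force: [-0.3, 0.7, 4.6]
gripper_width: 29.5
finger_force: 36.1
```

>>> move_arm(
  steps=[0,0,0,0,0,0,0,0,-0.02,0,0,0,0,0,-0.03,0,0,0,0,0,-0.04,0,0,0,0,0,-0.025,0,0,0],
)

```text
time: 45.5
tool_pos: [441.2, -318.1, 202.5]
tcp_rot: [0.001, 0.936, 0.351, 0.001]
wrist_force: [1.6, -0.7, -0.3]
gripper_width: 29.5
finger_force: 35.5
```

```bash
python3 -c "
from h import *
plan(((444.5,137.5,193),15.57,13))"
```

```text
now [ 441.2 -318.1  202.5] y-head -48.9 F [ 1.6 -0.7 -0.3] w 29.5 t 45.5 q6 0.18
[0.0232,-0.0263,0.0007,0.01,0,-4.96,0.0254,-0.0241,0.0007,0.01,0,-4.96,0.0274,-0.0219,0.0007,0.01,0,-4.96,0.0292,-0.0194,0.0007,0.01,0,-4.96,0.0308,-0.0168,0.0007,0.01,0,-4.96]
[0.0321,-0.0141,0.0007,0.01,0,-4.96,0.0332,-0.0113,0.0007,0.01,0,-4.96,0.034,-0.0084,0.0007,0.01,0,-4.96,0.0346,-0.0054,0.0007,0.01,0,-4.96,0.035,-0.0023,0.0007,0.01,0,-4.96]
[0.035,0.0007,0.0007,0.01,0,-4.96,0.0349,0.0037,0.0007,0.01,0,-4.96,0.0344,0.0066,0.0008,0.01,0,-4.96]
```

>>> move_arm(
  steps=[0.0232,-0.0263,0.0007,0,0,-4.96,0.0254,-0.0241,0.0007,0,0,-4.96,0.0274,-0.0219,0.0007,0,0,-4.96,0.0292,-0.0194,0.0007,0,0,-4.96,0.0308,-0.0168,0.0007,0,0,-4.96],
)

```text
time: 46.0
tool_pos: [441.4, -141.1, 196.4]
tcp_rot: [-0.0, 0.838, 0.545, -0.0]
wrist_force: [0.9, -0.0, -1.0]
gripper_width: 29.6
finger_force: 35.4
```

>>> move_arm(
  steps=[0.0321,-0.0141,0.0007,0,0,-4.96,0.0332,-0.0113,0.0007,0,0,-4.96,0.034,-0.0084,0.0007,0,0,-4.96,0.0346,-0.0054,0.0007,0,0,-4.96,0.035,-0.0023,0.0007,0,0,-4.96],
)

```text
time: 46.5
tool_pos: [442.6, 34.2, 192.9]
tcp_rot: [-0.0, 0.702, 0.712, -0.0]
wrist_force: [0.4, -0.0, -0.0]
gripper_width: 29.4
finger_force: 35.4
```

>>> move_arm(
  steps=[0.035,0.0007,0.0007,0,0,-4.96,0.0349,0.0037,0.0007,0,0,-4.96,0.0344,0.0066,0.0008,0,0,-4.96,0,0,0,0,0,0,0,0,0,0,0,0],
)

```text
time: 47.0
tool_pos: [443.5, 138.4, 190.6]
tcp_rot: [-0.0, 0.604, 0.797, -0.001]
wrist_force: [0.3, -0.1, -0.0]
gripper_width: 29.1
finger_force: 35.4
```

>>> move_arm(
  steps=[0,0,0,0,0,0,0,0,0,0,0,0],
)

```text
time: 47.2
tool_pos: [443.8, 137.0, 190.9]
tcp_rot: [-0.0, 0.606, 0.796, -0.0]
wrist_force: [-0.5, 0.2, 0.8]
gripper_width: 29.1
finger_force: 35.4
```

```bash
python3 -c "
from h import *
held('x')
plan(((444.4,138,125),15.57,3),((444.4,138.2,106.5),None,3))"
```

```text
side 157 tool-frame min/max [-21.5 -14.   53.2] [12.2 14.  79.9]
top few 0
now [444. 137. 191.] y-head 15.4 F [ 0.  -0.7 -0.3] w 29.2 t 47.3 q6 -0.02
[0.0003,0.0002,0.022,-0,0,-0.04,0.0003,0.0002,0.022,-0,0,-0.04,0.0003,0.0003,0.022,-0,0,-0.04,0.0001,0,0.0062,0,0,0,0,0,0.0062,0,0,0]
[0.0001,0,0.0061,0,0,0]
```

>>> move_arm(
  steps=[0.001,0.0002,0.022,0,0,0,0.0006,0.0002,0.022,0,0,0,0,0.0002,0.022,0,0,0,0,0,0,0,0,0,0,0,0,0,0,0],
)

```text
time: 47.8
tool_pos: [443.9, 139.1, 125.0]
tcp_rot: [-0.0, 0.605, 0.796, -0.0]
wrist_force: [-0.4, 0.5, 0.4]
gripper_width: 29.1
finger_force: 35.4
```

>>> move_arm(
  steps=[0,0,0.006,0,0,0,0,0,0.006,0,0,0,0,0,0.004,0,0,0,0,0,0.002,0,0,0,0,0,0,0,0,0],
)

```text
time: 48.3
tool_pos: [443.9, 139.7, 106.8]
tcp_rot: [-0.0, 0.605, 0.796, -0.0]
wrist_force: [0.1, 0.3, 0.5]
gripper_width: 29.2
finger_force: 35.4
```

```bash
python3 -c "
from h import *
plan(((444.4,138.2,106.5),15.5,1))"
```

```text
now [443.9 139.7 106.8] y-head 15.6 F [0.1 0.3 0.5] w 29.2 t 48.3 q6 -0.02
[-0.0015,0.0001,0.0003,-0.03,-0,0.06]
```

>>> move_arm(
  steps=[0,0,0,0,0,0,0,0,0,0,0,0,0,0,0,0,0,0,0,0,0,0,0,0],
  grip=0.55,
)

```text
time: 48.7
tool_pos: [444.3, 139.7, 107.3]
tcp_rot: [0.0, 0.605, 0.796, 0.0]
wrist_force: [0.5, -0.0, 0.1]
gripper_width: 38.7
finger_force: 0.0
```

>>> move_arm(
  steps=[0,0,-0.01,0,0,0,0,0,-0.02,0,0,0,0,0,-0.03,0,0,0,0,0,-0.035,0,0,0,0,0,0,0,0,0],
)

```text
time: 49.2
tool_pos: [447.6, 140.6, 208.2]
tcp_rot: [0.003, 0.605, 0.796, 0.004]
wrist_force: [0.3, 1.3, -0.1]
gripper_width: 38.6
finger_force: 0.0
```

>>> move_arm(
  steps=[0,0,0,0,0,0,0,0,0,0,0,0,0,0,0,0,0,0],
)

```text
time: 49.5
tool_pos: [443.1, 139.4, 200.8]
tcp_rot: [-0.001, 0.605, 0.796, -0.001]
wrist_force: [0.5, 0.1, -0.1]
gripper_width: 38.5
finger_force: 0.0
```

```bash
python3 -c "
from h import *
side_pocket()
q,h=goknob(3);plan(((*q,255),h,6))"
```

```text
side blk 71 [[-14.9, -3.5], [13.9, 20.0]] z [48.4 50.6 52.5]
now [443.2 139.4 200.7] y-head 15.6 F [-0.2  0.7 -0. ] w 38.8 t 49.55 q6 -0.02
[0.0125,0.0258,-0.0091,-0.03,0.01,6.55,0.0153,0.0242,-0.0091,-0.03,0.01,6.55,0.018,0.0223,-0.0091,-0.03,0.01,6.55,0.0204,0.0201,-0.0091,-0.03,0.01,6.55,0.0226,0.0176,-0.009,-0.03,0.01,6.55]
[0.0244,0.0149,-0.0091,-0.03,0.01,6.55]
```

>>> move_arm(
  steps=[0,0,-0.03,0,0,0,0.0125,0.0258,-0.004,0,0,6.55,0.0153,0.0242,-0.004,0,0,6.55,0.018,0.0223,-0.004,0,0,6.55,0.0204,0.0201,-0.004,0,0,6.55],
  grip=0,
)

```text
time: 50.05
tool_pos: [530.4, 216.0, 247.0]
tcp_rot: [-0.0, 0.771, 0.637, -0.001]
wrist_force: [-0.4, -0.4, 0.7]
gripper_width: 85.7
finger_force: 0.0
```

>>> move_arm(
  steps=[0.0226,0.0176,-0.004,0,0,6.55,0.0244,0.0149,-0.004,0,0,6.55,0,0,0,0,0,0,0,0,0,0,0,0,0,0,0,0,0,0],
)

```text
time: 50.55
tool_pos: [572.0, 252.6, 254.7]
tcp_rot: [-0.0, 0.837, 0.547, -0.001]
wrist_force: [-0.3, -0.4, 0.2]
gripper_width: 85.3
finger_force: 0.0
```

>>> move_arm(
  steps=[0,0,0,0,0,0,0,0,0,0,0,0],
)

```text
time: 50.75
tool_pos: [572.4, 252.6, 255.9]
tcp_rot: [-0.0, 0.837, 0.546, -0.0]
wrist_force: [0.5, 0.4, 0.2]
gripper_width: 85.2
finger_force: 0.0
```

```bash
python3 -c "
from h import *
side_pocket();kz(3)
q,h=goknob(3);plan(((*q,167.5),h,4))
s=capture('side');save('s7',cv2.resize(s['frame'][145:225,235:345],None,fx=7,fy=7,interpolation=cv2.INTER_CUBIC))"
```

```text
side blk 71 [[-14.9, -4.5], [13.2, 20.5]] z [49.3 51.  52.4]
top knob px 0 z 
side knob px 94 z [121.4 128.  130. ]
now [572.8 252.9 256.3] y-head -23.8 F [ 0.3 -0.2  0.9] w 85.4 t 50.9 q6 0.79
[-0.0001,-0.0002,0.0222,0,-0,-0.01,-0,-0.0001,0.0222,0,-0,-0.01,-0.0001,-0.0002,0.0222,0,-0,-0.01,-0,-0.0001,0.0222,0,-0,-0.01]
```

View pics/s7.png

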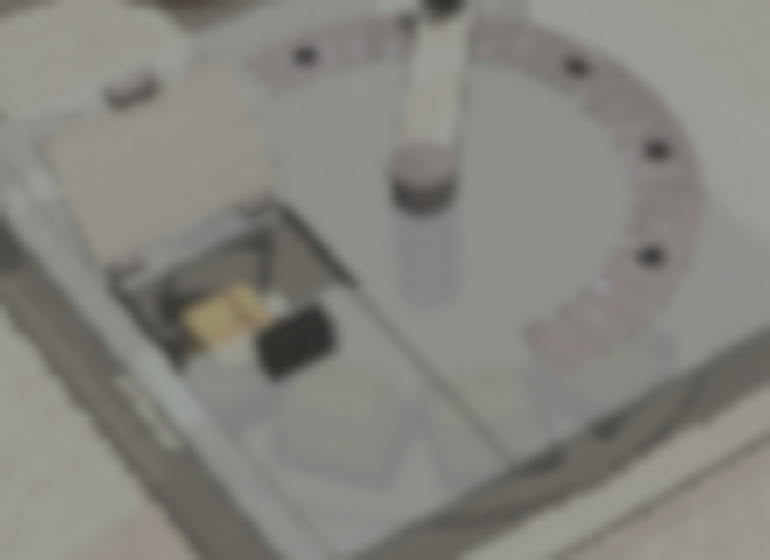

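Block 4 is seated at (225,318), and earlier blocks show under the deck at (345,430) and (470,400). Last indexing.

>>> move_arm(
  steps=[0,0,0.0222,0,0,0,0,0,0.0222,0,0,0,0,0,0.0222,0,0,0,0,0,0.0215,0,0,0,0,0,0,0,0,0],
)

```text
time: 51.45
tool_pos: [570.6, 252.2, 164.3]
tcp_rot: [-0.001, 0.837, 0.546, -0.003]
wrist_force: [-1.8, -0.4, -1.0]
gripper_width: 85.4
finger_force: 0.0
```

>>> move_arm(
  steps=[0,0,0,0,0,0,0,0,0,0,0,0,0,0,0,0,0,0,0,0,0,0,0,0,0,0,0,0,0,0],
  grip=1,
  squeeze=60,
)

```text
time: 51.95
tool_pos: [573.6, 253.6, 169.6]
tcp_rot: [0.0, 0.837, 0.546, 0.001]
wrist_force: [-0.9, 0.3, 4.6]
gripper_width: 24.6
finger_force: 58.6
```

>>> move_arm(
  steps=[0,0,0,0,0,0,0,0,-0.005,0,0,0,0,0,-0.005,0,0,0,0,0,-0.004,0,0,0,0,0,0,0,0,0],
)

```text
time: 52.45
tool_pos: [573.1, 253.6, 181.2]
tcp_rot: [-0.0, 0.837, 0.547, 0.0]
wrist_force: [4.5, 3.2, -9.4]
gripper_width: 24.8
finger_force: 59.4
```

```bash
python3 -c "
from h import *
th()"
```

```text
r 101.5 theta 1.8785 z 181.2 F [ 4.5  3.2 -9.4] w 24.8
```

>>> move_arm(
  steps=[-0.0006,-0.0105,-0.001,0,0,-6,-0.0006,-0.0105,0,0,0,-6,-0.0006,-0.0105,0,0,0,-6,-0.0006,-0.0105,0,0,0,-6,-0.0006,-0.0105,0,0,0,-6],
)

```text
time: 52.95
tool_pos: [520.8, 262.1, 181.7]
tcp_rot: [-0.001, 0.666, 0.746, 0.0]
wrist_force: [2.2, 6.3, -9.2]
gripper_width: 24.4
finger_force: 59.6
```

>>> move_arm(
  steps=[-0.0006,-0.0105,0,0,0,-6,0,0,0,0,0,0,0,0,0,0,0,0],
)

```text
time: 53.25
tool_pos: [510.1, 260.4, 181.8]
tcp_rot: [-0.001, 0.627, 0.779, 0.0]
wrist_force: [0.4, 7.4, -8.0]
gripper_width: 24.3
finger_force: 59.7
```

```bash
python3 -c "
from h import *
th()"
```

```text
r 101.7 theta 2.513 z 181.8 F [ 0.4  7.4 -8. ] w 24.3
```

>>> move_arm(
  steps=[0,0,0.003,0,0,0,0,0,0.004,0,0,0,0,0,0.004,0,0,0,0,0,0.002,0,0,0,0,0,0,0,0,0],
)

```text
time: 53.75
tool_pos: [510.8, 260.5, 169.7]
tcp_rot: [-0.001, 0.628, 0.779, 0.001]
wrist_force: [0.8, 7.6, -5.2]
gripper_width: 24.5
finger_force: 60.4
```

>>> move_arm(
  steps=[0,0,0,0,0,0,0,0,0,0,0,0,0,0,0,0,0,0,0,0,0,0,0,0,0,0,0,0,0,0],
  grip=0,
)

```text
time: 54.25
tool_pos: [511.3, 259.0, 170.2]
tcp_rot: [0.0, 0.628, 0.778, -0.0]
wrist_force: [0.7, -0.3, -0.7]
gripper_width: 85.6
finger_force: 0.0
```

>>> move_arm(
  steps=[0,0,-0.03,0,0,0,0,0,-0.03,0,0,0,0,0,-0.03,0,0,0,0,0,0,0,0,0,0,0,0,0,0,0],
)

```text
time: 54.75
tool_pos: [511.7, 259.3, 261.1]
tcp_rot: [0.001, 0.628, 0.779, 0.001]
wrist_force: [0.4, 0.2, 0.2]
gripper_width: 85.4
finger_force: 0.0
```

```bash
python3 -c "
from h import *
kz(4)
# hatch outer edge in cloud
for n in('top','side'):
    W=cloud(capture(n));l=(W[...,:2]-AX)@np.array([[np.cos(YAW),-np.sin(YAW)],[np.sin(YAW),np.cos(YAW)]])
    k=(l[...,0]>-125)&(l[...,0]<-55)&(l[...,1]>20)&(l[...,1]<90)&(W[...,2]>90)&(W[...,2]<145)
    print(n,k.sum(),np.percentile(l[k],[2,98],axis=0).round(1).tolist(),np.percentile(W[k][:,2],[2,98]).round(1))
plan(((*feed(-90,110),230),15.57,4))"
```

```text
top knob px 9 z [113.9 126.5 128.9]
side knob px 102 z [122.8 128.7 129.8]
top 449 [[-123.4, 34.7], [-56.6, 69.4]] [ 90.7 136.7]
side 460 [[-123.3, 33.9], [-56.6, 66.3]] [ 90.7 135. ]
now [510.3 258.7 258.2] y-head 12.3 F [0.7 0.2 0.1] w 85.3 t 54.95 q6 0.21
[0.0011,-0.024,0.0071,-0.04,0.01,-0.83,0.0015,-0.024,0.0071,-0.04,0.01,-0.83,0.0019,-0.024,0.0071,-0.04,0.01,-0.83,0.0022,-0.0239,0.0071,-0.04,0.01,-0.83]
```

>>> move_arm(
  steps=[0.0011,-0.024,0.0071,0,0,-0.83,0.0015,-0.024,0.0071,0,0,-0.83,0.0019,-0.024,0.0071,0,0,-0.83,0.0022,-0.0239,0.0071,0,0,-0.83,0,0,0,0,0,0],
  grip=1,
  squeeze=60,
)

```text
time: 55.45
tool_pos: [412.5, 241.9, 228.5]
tcp_rot: [-0.002, 0.604, 0.797, -0.003]
wrist_force: [-0.2, -0.1, -0.2]
gripper_width: 12.3
finger_force: 0.0
```

>>> move_arm(
  steps=[0,0,0,0,0,0,0,0,0,0,0,0,0,0,0,0,0,0],
)

```text
time: 55.75
tool_pos: [417.6, 243.6, 232.0]
tcp_rot: [0.0, 0.605, 0.796, 0.0]
wrist_force: [-0.2, 0.4, 0.0]
gripper_width: -0.0
finger_force: 0.0
```

```bash
python3 -c "
from h import *
plan(((*feed(-90,108),186),15.57,3),((*feed(-90,75),186),15.57,2),((*feed(-90,30),186),15.57,5))"
```

```text
now [417.6 243.6 232. ] y-head 15.6 F [-0.2  0.4  0. ] w -0.0 t 55.75 q6 0.21
[-0.0007,-0.0008,0.0153,0.02,-0,-0.01,-0.0008,-0.0007,0.0154,0.02,-0,-0.01,-0.0007,-0.0008,0.0153,0.02,-0,-0.01,-0.0165,0,0,0,-0,0.01,-0.0165,0,0,0,-0,0.01]
[-0.009,0,0,0,-0,-0,-0.009,0,0,0,-0,-0,-0.009,0,0,0,-0,-0,-0.009,0,0,0,-0,-0,-0.009,0,0,0,-0,-0]
```

>>> move_arm(
  steps=[-0.0007,-0.0008,0.0153,0,0,0,-0.0008,-0.0007,0.0154,0,0,0,-0.0007,-0.0008,0.0153,0,0,0,0,0,0,0,0,0,0,0,0,0,0,0],
)

```text
time: 56.25
tool_pos: [415.3, 240.7, 185.7]
tcp_rot: [-0.0, 0.605, 0.796, -0.0]
wrist_force: [1.1, 0.1, 0.4]
gripper_width: 0.2
finger_force: 0.0
```

>>> move_arm(
  steps=[-0.012,0,0,0,0,0,-0.012,0,0,0,0,0,-0.009,0,0,0,0,0,-0.009,0,0,0,0,0,-0.009,0,0,0,0,0],
)

```text
time: 56.75
tool_pos: [429.0, 190.6, 186.1]
tcp_rot: [0.0, 0.605, 0.796, 0.0]
wrist_force: [-0.3, 1.3, 0.6]
gripper_width: -0.1
finger_force: 0.7
```

>>> move_arm(
  steps=[-0.009,0,0,0,0,0,-0.009,0,0,0,0,0,-0.009,0,0,0,0,0,0,0,0,0,0,0],
)

```text
time: 57.15
tool_pos: [435.8, 164.4, 185.4]
tcp_rot: [-0.0, 0.605, 0.796, -0.0]
wrist_force: [-0.5, 1.4, 2.4]
gripper_width: 0.1
finger_force: 1.2
```

```bash
cat >> h.py <<'E'
def fp():
    p,r,o=pose();d=p[:2]-AX;print("feeder xy",(d@np.array([[np.cos(YAW),-np.sin(YAW)],[np.sin(YAW),np.cos(YAW)]])).round(1),"z",p[2].round(1),"F",np.round(o["wrist_force"],1))
E
python3 -c "
from h import *
fp()
s=capture('side');save('s8',cv2.resize(s['frame'][115:225,210:350],None,fx=5,fy=5,interpolation=cv2.INTER_CUBIC))"
```

```text
feeder xy [-91.5  29. ] z 185.4 F [-0.5  1.4  2.4]
```

View pics/s8.png

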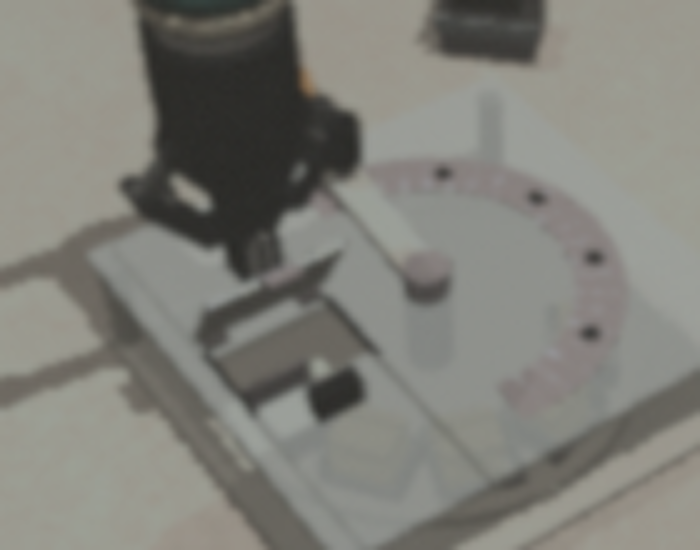

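The hatch is over past upright, its edge at (200,325)–(340,255), with the finger behind it. Continuing the sweep, then pressing down.

>>> move_arm(
  steps=[-0.008,0,0.001,0,0,0,-0.008,0,0.001,0,0,0,-0.008,0,0.001,0,0,0,-0.008,0,0.001,0,0,0,-0.004,0,0.003,0,0,0],
)

```text
time: 57.7
tool_pos: [445.9, 129.9, 178.7]
tcp_rot: [0.0, 0.605, 0.796, 0.0]
wrist_force: [-0.6, 1.3, 0.7]
gripper_width: 0.6
finger_force: 1.0
```

>>> move_arm(
  steps=[-0.004,0,0.003,0,0,0,-0.004,0,0.003,0,0,0,-0.002,0,0.002,0,0,0,0,0,0,0,0,0,0,0,0,0,0,0],
)

```text
time: 58.2
tool_pos: [448.1, 121.2, 170.6]
tcp_rot: [-0.0, 0.605, 0.796, 0.0]
wrist_force: [-0.6, 2.4, 2.3]
gripper_width: -0.1
finger_force: 1.4
```

```bash
python3 -c "
from h import *
fp()"
```

```text
feeder xy [-91.2 -15.9] z 170.6 F [-0.6  2.4  2.3]
```

>>> move_arm(
  steps=[-0.001,0,0.002,0,0,0,-0.001,0,0.002,0,0,0,0,0,0.002,0,0,0,0,0,0,0,0,0],
)

```text
time: 58.6
tool_pos: [448.5, 119.0, 164.4]
tcp_rot: [0.0, 0.604, 0.797, -0.0]
wrist_force: [0.4, -0.7, 0.3]
gripper_width: -0.2
finger_force: 0.0
```

>>> move_arm(
  steps=[0,0,0.002,0,0,0,0,0,0.0015,0,0,0,0,0,0,0,0,0],
)

```text
time: 58.9
tool_pos: [448.7, 118.8, 161.3]
tcp_rot: [0.0, 0.605, 0.797, -0.0]
wrist_force: [-1.0, -1.9, 4.7]
gripper_width: -0.4
finger_force: 2.4
```

```bash
python3 -c "
from h import *
fp()"
```

```text
feeder xy [-91.3 -18.4] z 161.3 F [-1.  -1.9  4.7]
```

>>> move_arm(
  steps=[0,0,0,0,0,0,0,0,-0.01,0,0,0,0,0,-0.03,0,0,0,0,0,-0.04,0,0,0,0,0,-0.045,0,0,0],
)

```text
time: 59.4
tool_pos: [447.5, 118.9, 286.2]
tcp_rot: [-0.001, 0.605, 0.796, -0.001]
wrist_force: [-0.3, 0.1, -0.1]
gripper_width: 0.1
finger_force: 0.0
```

>>> move_arm(
  steps=[0,-0.04,-0.02,0,0,0,0,-0.04,-0.02,0,0,0,0,0,0,0,0,0,0,0,0,0,0,0,0,0,0,0,0,0],
)

```text
time: 59.9
tool_pos: [371.7, 97.8, 325.6]
tcp_rot: [-0.0, 0.605, 0.796, -0.0]
wrist_force: [-0.3, 0.4, -0.6]
gripper_width: 0.2
finger_force: 0.0
```

```bash
python3 -c "
from h import *
kz(4);fp()
s=capture('side');W=cloud(s);l=(W[...,:2]-AX)@np.array([[np.cos(YAW),-np.sin(YAW)],[np.sin(YAW),np.cos(YAW)]])
k=(l[...,0]>-125)&(l[...,0]<-55)&(l[...,1]>-26)&(l[...,1]<25);print(np.nanpercentile(W[k][:,2],[5,50,95]).round(1))
save('s9',cv2.resize(s['frame'][125:245,220:380],None,fx=5,fy=5,interpolation=cv2.INTER_CUBIC))"
```

```text
top knob px 104 z [127.9 130.1 131.7]
side knob px 97 z [123.1 128.9 129.6]
feeder xy [-171.  -18.] z 325.0 F [-0.  -0.   0.8]
[ 85.6  88.1 344. ]
```

View pics/s9.png

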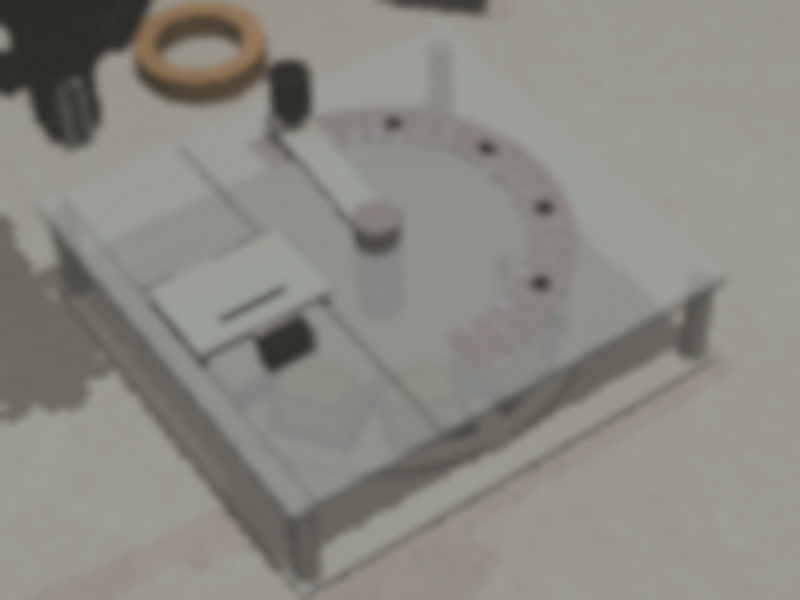

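The hatch is shut flat at (240,295), at 88 mm. The knob is home at the last hole at (290,92), and the arm is clear. Handing in.

```bash
python3 -c "
from h import *
print(finish_job())"
```

```text
the job is handed in; nothing more can be done
None
```

I loaded all four tan blocks into pockets 0–3, left empty pocket 4 under the window with the pin home, latched the hatch shut, and handed the job in at about 60 s; the hand-in returned no verdict.

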